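# Load repaired cards into the card tester

## Task

The card tester is still live from the last batch, so switch it off first and lift its hold-down bar off onto the bench; then slide the repaired cards up out of the storage rack and lower each one fully home in the tester, filling its slots one after another from the slot beside the power box with none skipped, and keeping the cards in the same left-to-right order and facing the same way as in the rack. When all are in, lay the bar back in its two saddles across the tops of the cards, and only then switch the tester back on. Never plug in a card while the tester is live, lower the cards rather than dropping them in, and leave the other things on the bench where they are.

Things in the scene. Friction and masses are not known exactly. Their poses are not given: they have to be found in the camera images.
- card1: plug-in circuit card on edge in slot 1 of the rack, if present: board 100 long (x), 3 thick (y), 90 mm high (z), 0.09 kg. Grip across y on the stiffener along its top edge: 8 thick, 70 long, z 78 to 90 mm. Origin: mid-length, lower edge. x, y, z along the rack's, may lean 0.05 rad. Chips on the +y face, 5.5 mm, below z 58. Gold tongue below from x -40 to +20 mm: seats one way round only
- card2: card like card1, same size and axes, in slot 2 of the rack, if present
- card3: card like card1, same size and axes, in slot 3 of the rack, if present
- card4: card like card1, same size and axes, in slot 4 of the rack, if present
- card5: card like card1, same size and axes, in slot 5 of the rack, if present
- rack: fixed black storage rack, 114 (x) x 212 (y) x 58 mm high, origin under its middle, y along the row. Slots 1 to 5 at y = +80, +40, 0, -40, -80 mm (slot 1 to the robot's left): pairs of upright 6 mm grooves in the two side walls. Cards stand on its floor, 10 mm over the table, stick out 42 mm and slide straight up; some slots are empty
- tester: fixed card cage, open on top; origin under the middle of its slots, y along the row, x away from the robot. Slots 1 to 4 at y = +60, +20, -20, -60 mm, floor 20 mm up; grooves 6 mm wide in walls (x +-57) 70 mm high, flared to 14 mm at the top. Saddle posts at y +-109, 112 mm high, cheeks (25 mm apart, flared) and end stops to 134. Power box at the +y end: x +-59, y 127 to 203, 62 mm high
- slot1 (a point): bottom of the first slot, where a seated card's origin comes to lie; slot 1 of 4, counted from the power box. Slots are 40 mm apart; same axes as the tester
- slot2 (a point): bottom of the second slot, where a seated card's origin comes to lie; slot 2 of 4, counted from the power box. Slots are 40 mm apart; same axes as the tester
- slot3 (a point): bottom of the third slot, where a seated card's origin comes to lie; slot 3 of 4, counted from the power box. Slots are 40 mm apart; same axes as the tester
- slot4 (a point): bottom of the fourth slot, where a seated card's origin comes to lie; slot 4 of 4, counted from the power box. Slots are 40 mm apart; same axes as the tester
- saddle (a point): midway between the two saddles, at the height (112 mm over the table, 2 mm over seated cards) of the underside of a bar lying in them; same axes as the tester
- power (a joint): steel toggle of the power switch on the front half of the power box: 0 = off, leaning towards the robot (-x of the tester); 1.0 rad = on, leaning away (+x); upright at 0.5. It stays where it is left and moves with about 1.5 N at the tip
- power_tip (a point): centre of the 14 mm ball at the toggle's tip; 45 mm from the hinge, which lies at tester x = -30, y = 168 mm, 64 mm over the table, along the tester's y; the stem is 9 mm thick
- bar: loose hold-down bar, aluminium, 232 long (y), 20 wide (x), 10 mm thick, 0.2 kg, with a black upright grip in its middle: 40 long (y), 14 wide (x), z 10 to 40 mm. Origin: middle of its underside; either way round is the same. Starts in the tester's two saddles, where it belongs (end play 5, side play 2.5 mm). The strip of bench in front of rack and tester is free to lay it down
- spool: grey solder spool standing on end, 54 mm across, 46 mm high (bystander); origin under it
- flux: white jar 48 mm across, 50 mm high (bystander); origin under it
- tape: roll of amber tape, 70 mm across, 20 mm high, lying (bystander); origin under it
- driver: screwdriver lying on the bench, 170 mm (bystander); origin near its middle
- meter: yellow and black hand multimeter lying on its back, 140 x 75 x 41 mm (bystander); origin under it
- cup: steel cup 70 mm across, 90 mm high (bystander); origin under it

How it is judged:
By the outcome, as a careful person would: the job done as asked, in the order asked, and still so for the second after the job is handed in, with the robot touching nothing.
Of card1, card2, card3, card4, card5 only 3 to 4 are there at a start; the rules pass over those that are not, and their reading is None.
At some moment in a run one of bar may be knocked a few centimetres aside while the robot is not near it.
It also fails if it takes over 210 s, if anything falls off the work surface, if the arm or the gripper's body presses on something with over 40 N, if the wrist force passes 120 N, or if a joint passes its speed limit or range.

## Robot

A 6-joint arm with a two-finger parallel gripper is mounted at the origin on the work surface. World frame = base frame: x ahead of the robot, y to its left, z up, the work surface at z = 0. Lengths are in m, angles in rad, forces in N, time in s.
With the tool pointing down it reaches from about 0.325 to 0.85 m from the base axis. Payload 4.4 kg.
Tool frame: the origin (TCP) lies midway between the tips of the shut fingers; the grasp point (between the pads) lies 19 mm behind it; z points along the fingers, y is the line along which they close (so a half turn about z gives the same grasp; the last joint's range is limited). The gripper opens to 94 mm and grips with 3 to 60 N. Pads are 16 mm wide; open, the fingers measure 119 mm over their backs; the gripper's body (75 mm by 177 mm) begins 78 mm behind the grasp point.
Start: joints at [1.147, 0.207, 1.542, -0, 1.393, -0.15], TCP at [0.155, 0.554, 0.205] pointing down, gripper open.
Joint ranges: [-2.73, 2.73], [-0.86, 2.22], [0.23, 2.46], [-1.11, 4.25], [0.08, 2.63], [-2.82, 2.82]. Speed limits (rad/s): [2.79, 2.79, 3.14, 3.14, 3.14, 3.14].

## Interface

Orientations are given as a unit quaternion [x, y, z, w].
In Python, from plant import robot gives the robot as it stands.
- The arm moves only by the tool shift_gripper, called after "Call:" as a command line: name --pt "numbers of a row" for each row, then --argument value for the rest. Schema: {"type":"object","properties":{"deltas":{"type":"object","properties":{"rows":{"type":"array","items":{"type":"array","items":{"type":"number"},"minItems":5,"maxItems":5},"minItems":1,"maxItems":12}},"additionalProperties":false,"required":["rows"]},"clamp_n":{"type":"number"},"only":{"type":"string"},"quiet":{"type":"boolean"},"lines":{"type":"string"}},"required":["deltas"],"additionalProperties":false}. deltas is an object whose key "rows" holds a list of rows, 1 to 12 of them, each of 5 numbers: dx, dy, dz in shares of 20 cm (1.0 is 20 cm), then a turn about the tool's z in normalised numbers (1 is pi/2 rad), then the finger opening in m; each row shifts and turns the commanded pose from where the row before left it, along the tool's axes as they then stand; what a row does not reach is not made up. A row lasts 1/10 s, in which the tool goes at most 0.05 m and 0.15 rad, less where a joint would pass 70% of its speed; a pose out of reach is approached as far as the arm can. The fingers move at their own pace and stop on an object; clamp_n is the grip in N (left out, the last holds). Time passes only in rows, so rows that do not move let the fingers close. The tool returns the time, the measured TCP pose, the force, the opening and the grip force at its end. only (a regular expression) keeps the lines of the reply that match it, lines (a string "A,B") keeps lines A to B, and quiet returns only ok. A shift or turn number past 1, either way, is cut back to 1. Input that does not fit is refused with a message, and nothing moves.
- robot.read_state(): the state, without advancing time (a new reading comes with each control period).
- robot.get_image(name): name is "scene" or "top"; returns (picture, depth): 420x560x3 uint8, red, green, blue; 420x560 float32, m along the optical axis (not along the pixel's ray), 0 where there is no reading.
- robot.camera_params(name): a dict with "intrinsics" (3x3 intrinsics, pixels), "distortion" ([k1, k2, p1, p2, k3] as OpenCV has them; the pictures are not rectified), "origin" and "orientation" of the camera in the world. Camera axes: x right, y up, looking along -z (the intrinsics and any distortion apply to the point x, -y, -z); pixel columns grow to the right and rows downward; lengths in m; the calibration is good to about 2 mm. A picture is of the moment at which its call begins. camera_params takes no time and is no camera call.
- robot.job_done(): hands the job in; it is judged then, once.
The state is a dict: "clock": time; "joint_positions": joint angles; "qvel": joint speeds; "effort": joint torques, N m; "ee_pos": TCP position; "eef_rot": TCP orientation; "contact_force": force on the tool from outside, world axes, zero at the start; "moment": the same for the moment, N m; "opening": finger opening in m; "grasp_force": force on a finger pad.
Only numpy, scipy, OpenCV 4.12 (cv2) and the standard library are available. Lean on these libraries where they do the work, as an engineer would, in place of code of your own. Each camera call takes 0.05 s, during which the arm holds its last target. There are 200 camera calls.

## Working session

There is one attempt and no reset: what is moved stays moved. The work goes in short steps, Python scripts to look and compute and a tool call to move; the robot and the scene stay as the last step left them, time stands still between calls to the robot, and variables do not carry over. Pictures are saved under pics/ and viewed, at most 14 in all, crops included, and the job is handed in when it is done.

```bash
ls; mkdir -p pics; cat > h.py <<'E'
import numpy as np,cv2
from scipy.spatial.transform import Rotation as R
from plant import robot
def snap(n,f):
    im,d=robot.get_image(n); cv2.imwrite(f'pics/{f}.png',im[:,:,::-1]); np.save(f'pics/{f}.npy',d); return im,d
def rays(n,uv):
    p=robot.camera_params(n); u=cv2.undistortPoints(np.array(uv,float).reshape(-1,1,2),np.array(p['intrinsics'],float),np.array(p['distortion'],float)).reshape(-1,2)
    Rm=R.from_quat(p['orientation']).as_matrix() if np.size(p['orientation'])==4 else np.array(p['orientation'])
    return np.array(p['origin']),np.c_[u[:,0],-u[:,1],-np.ones(len(u))]@Rm.T
def atz(n,uv,z):
    o,r=rays(n,uv); return o+r*((np.array(z)-o[2])/r[:,2])[:,None]
def bydepth(n,f,uv):
    d=np.load(f'pics/{f}.npy'); o,r=rays(n,uv); return o+r*np.array([np.median(d[int(v)-1:int(v)+2,int(u)-1:int(u)+2]) for u,v in uv])[:,None]
def cloud(n,d):
    v,u=np.nonzero(d>0); o,r=rays(n,np.c_[u,v]); return u,v,o+r*d[v,u][:,None]
E
python3 - <<'E'
from h import *
for n in("scene","top"):
    snap(n,n+'0'); print(robot.camera_params(n))
s=robot.read_state(); print(s)
E
```

```text
pics
plant.py
{'intrinsics': array([[422.68417145,   0.        , 275.65991007],
       [  0.        , 422.68417145, 208.36595227],
       [  0.        ,   0.        ,   1.        ]]), 'distortion': array([-0.10200951,  0.        ,  0.        ,  0.        ,  0.        ]), 'origin': array([ 0.96170568, -0.43770657,  0.81230975]), 'orientation': array([0.32226349, 0.12499847, 0.35385951, 0.86908289])}
{'intrinsics': array([[413.55933168,   0.        , 271.21199876],
       [  0.        , 413.55933168, 210.69225192],
       [  0.        ,   0.        ,   1.        ]]), 'distortion': array([-0.04442641,  0.        ,  0.        ,  0.        ,  0.        ]), 'origin': array([ 0.44499954, -0.00640384,  1.08619111]), 'orientation': array([-0.02470859,  0.03519924,  0.71628189, -0.69648457])}
{'clock': 0.1, 'joint_positions': array([ 1.14746676e+00,  2.07382334e-01,  1.54272183e+00, -3.33674774e-05,
        1.39349809e+00, -1.50482817e-01]), 'qvel': array([ 0.00090116, -0.00105416, -0.00473407,  0.00161912, -0.00097348,
        0.00025367]), 'effort': array([ 3.05980393e-04, -3.71865749e+01, -2.82292092e+01,  6.99471426e-02,
        3.11286666e-02, -5.85032763e-05]), 'ee_pos': array([0.15467265, 0.55308856, 0.20442225]), 'eef_rot': array([ 1.35997598e-01,  9.90708657e-01, -9.68374556e-04, -2.68596599e-04]), 'contact_force': array([-0.57849857, -0.46005494, -0.17579504]), 'moment': array([-0.00788294, -0.00522435,  0.0035366 ]), 'grasp_force': 0.0, 'opening': 0.09362000362061919}
```

View pics/scene0.png

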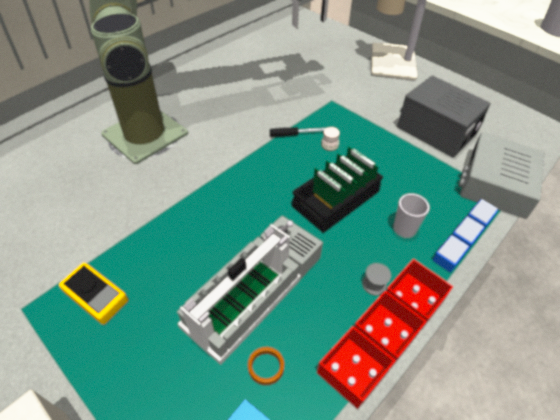

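View pics/top0.png

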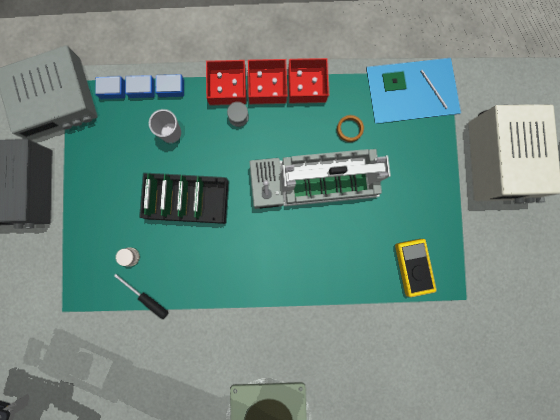

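The top picture shows four cards in rack slots 1–4, with stiffeners at about (148,195), (164,197), (181,198) and (197,199). The bar lies in the tester with its grip at (338,171), and the power box is at (266,183). I'll enlarge both views.

```bash
python3 - <<'E'
import cv2
t=cv2.imread('pics/top0.png'); s=cv2.imread('pics/scene0.png')
cv2.imwrite('pics/topc.png',cv2.resize(t[140:235,135:400],None,fx=3,fy=3,interpolation=cv2.INTER_CUBIC))
cv2.imwrite('pics/scenec.png',cv2.resize(s[140:360,175:390],None,fx=2.7,fy=2.7,interpolation=cv2.INTER_CUBIC))
E
```

```text
(no output)
```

View pics/topc.png

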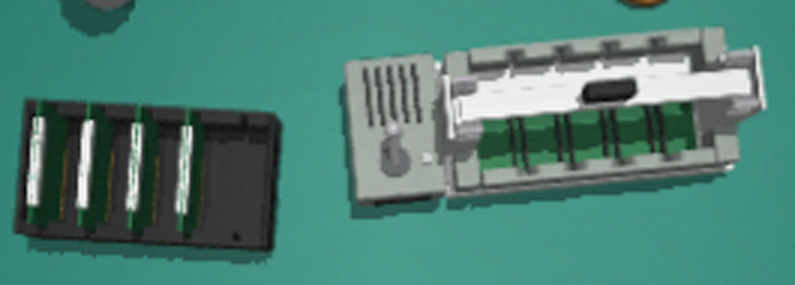

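View pics/scenec.png

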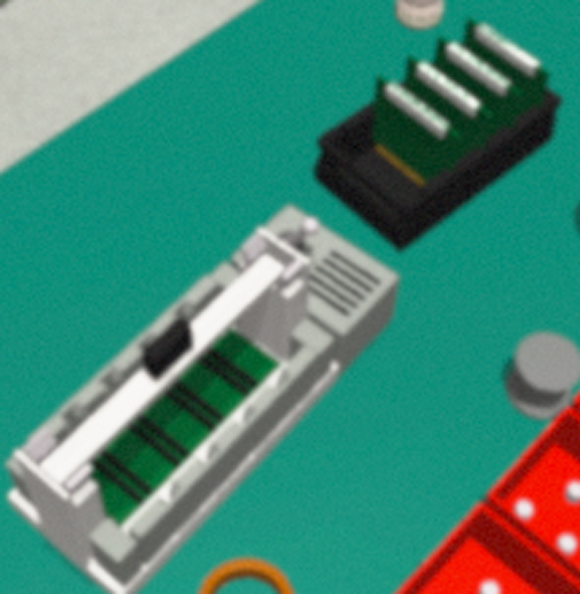

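Top crop: stiffener strips at crop x≈37, 88, 135 and 185. The bar runs from (450,105) to (755,85), with its grip at (609,91). The toggle leans away towards (392,130). Now the measurement by depth from both cameras.

```bash
python3 - <<'E'
from h import *
def rect(P):
    (c,s,a)=cv2.minAreaRect((P[:,:2]*1000).astype(np.float32)); return np.round(c,1),np.round(s,1),round(a,2)
for n in("top","scene"):
    im=cv2.imread(f'pics/{n}0.png')[:,:,::-1]; d=np.load(f'pics/{n}0.npy'); u,v,P=cloud(n,d); c=im[v,u].astype(int)
    print(n,'mat z',np.median(P[(abs(P[:,0]-.35)<.03)&(abs(P[:,1])<.1),2]))
    A=(P[:,0]>.4)&(P[:,0]<.68)&(P[:,1]>-.3)&(P[:,1]<.4)
    white=c.min(1)>150; dark=c.max(1)<75
    # stiffeners & bar
    for nm,m in(('stiff',A&(P[:,1]>.1)&(P[:,2]>.09)&white),('bar',A&(P[:,1]<.1)&(P[:,2]>.112)&(P[:,2]<.128)&white),('grip',A&(P[:,1]<.1)&(P[:,2]>.145)&dark),
      ('rack',A&(P[:,1]>.1)&(P[:,2]>.052)&(P[:,2]<.062)&dark),('box',A&(P[:,1]>-.05)&(P[:,1]<.1)&(P[:,2]>.055)&(P[:,2]<.068))):
        lab=np.zeros(d.shape,np.uint8); lab[v[m],u[m]]=1
        k,L,S,_=cv2.connectedComponentsWithStats(lab)
        for i in range(1,k):
            if S[i,4]>25:
                q=P[m&(L[v,u]==i)]; print(nm,S[i,4],'z',np.round(np.percentile(q[:,2],[10,50,90]),4),rect(q),'mean',q.mean(0).round(4))
E
```

```text
top mat z 0.0008036854252828629
stiff 78 z [0.0981 0.1005 0.1022] (array([579.7, 277.2]), array([ 7.7, 68.5]), 86.3) mean [0.5733 0.2772 0.1003]
stiff 89 z [0.0981 0.1002 0.1023] (array([576. , 237.2]), array([ 8.2, 67.9]), 85.34) mean [0.5756 0.2369 0.1002]
stiff 69 z [0.0977 0.1003 0.1032] (array([572.5, 197.3]), array([ 8. , 67.6]), 85.48) mean [0.5692 0.1971 0.1004]
stiff 79 z [0.0981 0.1004 0.1024] (array([569.1, 156.9]), array([ 7.8, 68.2]), 84.87) mean [0.5686 0.1569 0.1003]
bar 340 z [0.1198 0.1222 0.1247] (array([ 621.7, -245.1]), array([ 20.3, 104.4]), 4.2) mean [ 0.6211 -0.2484  0.1221]
bar 346 z [0.1202 0.1223 0.1244] (array([ 610.6, -111.7]), array([ 24.1, 101.1]), 4.11) mean [ 0.612  -0.1102  0.1222]
grip 82 z [0.1496 0.1514 0.1544] (array([ 615.2, -178.2]), array([11.1, 36.9]), 0.88) mean [ 0.6151 -0.1781  0.1516]
rack 489 z [0.0549 0.058  0.0605] (array([572., 199.]), array([207.3, 112.7]), 85.06) mean [0.5378 0.2254 0.0579]
rack 52 z [0.0541 0.0574 0.06  ] (array([627.5, 260.7]), array([11.9, 29.5]), 3.65) mean [0.628  0.2593 0.0573]
rack 51 z [0.0545 0.0572 0.0599] 
[... 1135 characters left out ...]
9  0.1218]
bar 34 z [0.1123 0.1139 0.1215] (array([ 647.7, -285. ]), array([ 7.9, 23.5]), 3.6) mean [ 0.6466 -0.2842  0.1159]
grip 136 z [0.1479 0.1511 0.1528] (array([ 620. , -178.5]), array([13.3, 39.4]), 3.87) mean [ 0.621  -0.1802  0.1507]
rack 615 z [0.0539 0.0576 0.0603] (array([575.8, 199.1]), array([207.2, 114.6]), 84.73) mean [0.5995 0.184  0.0574]
box 109 z [0.056  0.0574 0.0596] (array([566.5,  96.5]), array([ 11.8, 114.6]), 87.0) mean [0.5761 0.0946 0.0576]
box 118 z [0.0604 0.0621 0.0646] (array([560.3,   3.2]), array([23.6, 39.1]), 10.1) mean [0.5596 0.0042 0.0623]
box 891 z [0.0599 0.0619 0.0638] (array([624.3, -10.7]), array([85.9, 77.2]), 3.73) mean [ 0.6331 -0.0068  0.0618]
```

```bash
cat >> h.py <<'E'
T0=np.array([.6185,-.178]);TH=.072     # tester
K0=np.array([.574,.199]);KH=-.087      # rack
def fr(o,h,x,y): return o+np.array([np.cos(h)*x-np.sin(h)*y,np.sin(h)*x+np.cos(h)*y])
def go(x,y,z,phi):
    s=robot.read_state(); M=R.from_quat(s['eef_rot']).as_matrix(); p=np.array(s['ee_pos'])
    ph=np.arctan2(M[1,1],M[0,1]); t=-(phi-ph)
    M2=M@R.from_euler('z',t).as_matrix(); d=np.array([x,y,z])-p
    print('clk %.1f'%s['clock'],'p',p.round(4),'phi %.4f'%ph,'F',np.round(s['contact_force'],1),'| turn %.3f'%t,'then',(M2.T@d).round(4),'| noturn',(M.T@d).round(4))
E
python3 - <<'E'
from h import *
for n in("top","scene"):
    u,v,P=cloud(n,np.load(f'pics/{n}0.npy'))
    c,s=np.cos(TH),np.sin(TH); q=P[:,:2]-T0; X=q[:,0]*c+q[:,1]*s; Y=-q[:,0]*s+q[:,1]*c
    m=(Y>135)|((Y>.14)&(Y<.2)&(abs(X)<.06)&(P[:,2]>.092)); print(n,'toggle',m.sum(),X[m].mean(),Y[m].mean(),P[m,2].max())
    for a,b in((-.1,-.02),(.02,.1),(-.1,.1)):
        for sg in(-1,1):
            m=(Y>a)&(Y<b)&(sg*X>.03)&(sg*X<.08)&(abs(P[:,2]-.07)<.004); print(n,a,sg,m.sum(),np.percentile(X[m]*1e3,[2,25,50,75,98]).round(1))
x,y=fr(T0,TH,.024,.168); print(x,y); go(x,y,.2,np.pi/2+TH)
E
```

```text
top toggle 34 -0.012540760832354104 0.16826832233698039 0.1134456010137832
top -0.1 -1 134 [-58.2 -55.6 -52.4 -49.4 -37.8]
top -0.1 1 136 [36.2 46.3 49.6 52.8 56.1]
top 0.02 -1 135 [-58.2 -56.  -52.9 -49.7 -46.2]
top 0.02 1 130 [43.6 46.6 50.1 53.  55.8]
top -0.1 -1 331 [-58.3 -55.9 -52.8 -49.5 -45.4]
top -0.1 1 334 [43.3 46.6 50.  53.1 55.8]
scene toggle 42 -0.008439237384984985 0.1678348128063747 0.11262792102144192
scene -0.1 -1 162 [-56.8 -54.5 -51.2 -47.2 -43.9]
scene -0.1 1 251 [36.6 48.5 52.2 55.4 58.5]
scene 0.02 -1 152 [-57.1 -54.2 -51.7 -47.9 -44.6]
scene 0.02 1 197 [45.7 49.1 52.8 56.1 58. ]
scene -0.1 -1 406 [-57.  -54.3 -51.2 -47.3 -44.1]
scene -0.1 1 554 [42.7 48.7 52.5 55.6 58. ]
0.6303522671046623 -0.008708760520575815
clk 0.1 p [0.1547 0.5531 0.2044] phi 1.2980 F [-0.6 -0.5 -0.2] | turn -0.345 then [-0.434  -0.5946  0.0051] | noturn [-0.6095 -0.4128  0.0051]
```

Units first: shifts go in shares of 20 cm and turns go in shares of pi/2 rad. So -0.033 m is -0.165, -0.024 m is -0.12, -0.115 rad is -0.0732.

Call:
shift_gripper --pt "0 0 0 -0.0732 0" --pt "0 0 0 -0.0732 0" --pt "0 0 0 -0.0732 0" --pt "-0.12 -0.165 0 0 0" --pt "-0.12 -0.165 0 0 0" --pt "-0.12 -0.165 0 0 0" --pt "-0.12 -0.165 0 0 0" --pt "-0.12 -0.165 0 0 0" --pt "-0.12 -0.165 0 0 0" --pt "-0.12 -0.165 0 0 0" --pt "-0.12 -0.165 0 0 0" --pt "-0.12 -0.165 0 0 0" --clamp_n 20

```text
refused: deltas: the value is not of type 'object' (schema: type "object"). Nothing was moved.
```

Wrong form. The message asks for an object with the rows under "rows", so I'll send the same numbers that way.

Call:
shift_gripper --deltas '{"rows":[[0, 0, 0, -0.0732, 0], [0, 0, 0, -0.0732, 0], [0, 0, 0, -0.0732, 0], [-0.12, -0.165, 0, 0, 0], [-0.12, -0.165, 0, 0, 0], [-0.12, -0.165, 0, 0, 0], [-0.12, -0.165, 0, 0, 0], [-0.12, -0.165, 0, 0, 0], [-0.12, -0.165, 0, 0, 0], [-0.12, -0.165, 0, 0, 0], [-0.12, -0.165, 0, 0, 0], [-0.12, -0.165, 0, 0, 0]]}' --clamp_n 20

```text
clock: 1.3
ee_pos: [0.3923, 0.2715, 0.2051]
eef_rot: [-0.036, 0.999, -0.0, -0.0]
contact_force: [0.0, -0.7, 0.2]
opening: 0.0023
grasp_force: 0.0
```

Call:
shift_gripper --deltas '{"rows":[[-0.12, -0.165, 0, 0, 0], [-0.12, -0.165, 0, 0, 0], [-0.12, -0.165, 0, 0, 0], [-0.12, -0.165, 0, 0, 0], [-0.12, -0.165, 0, 0, 0], [-0.12, -0.165, 0, 0, 0], [-0.12, -0.165, 0, 0, 0], [-0.12, -0.165, 0, 0, 0], [-0.12, -0.165, 0, 0, 0], [0, 0, 0, 0, 0], [0, 0, 0, 0, 0]]}'

```text
clock: 2.4
ee_pos: [0.6283, -0.0081, 0.2043]
eef_rot: [-0.035, 0.999, 0.0, -0.001]
contact_force: [0.2, -0.3, 0.0]
opening: 0.0004
grasp_force: 0.0
```

```bash
python3 -c "
from h import *
x,y=fr(T0,TH,.024,.168); go(x,y,.09,np.pi/2+TH)"
```

```text
clk 2.4 p [ 0.6283 -0.0081  0.2043] phi 1.6413 F [ 0.2 -0.3  0. ] | turn -0.001 then [-0.0023 -0.0009  0.1143] | noturn [-0.0023 -0.0009  0.1143]
```

Converted, 0.03 m is 0.15, 0.024 m is 0.12.

Call:
shift_gripper --deltas '{"rows":[[-0.01, 0, 0.15, 0, 0], [0, 0, 0.15, 0, 0], [0, 0, 0.15, 0, 0], [0, 0, 0.12, 0, 0], [0, 0, 0, 0, 0]]}'

```text
clock: 2.9
ee_pos: [0.6258, -0.0052, 0.0869]
eef_rot: [-0.037, 0.999, 0.001, -0.005]
contact_force: [-0.9, 0.1, -0.9]
opening: 0.0002
grasp_force: 0.0
```

Call:
shift_gripper --deltas '{"rows":[[0.04, 0, 0, 0, 0], [0.04, 0, 0, 0, 0], [0.04, 0, 0, 0, 0], [0.04, 0, 0, 0, 0], [0.03, 0, 0, 0, 0], [0.03, 0, 0, 0, 0], [0.03, 0, 0, 0, 0], [0.03, 0, 0, 0, 0], [0.015, 0, 0, 0, 0], [0.015, 0, 0, 0, 0], [0, 0, 0, 0, 0]]}'

```text
clock: 4.0
ee_pos: [0.5732, -0.0113, 0.0926]
eef_rot: [-0.036, 0.999, 0.0, 0.006]
contact_force: [11.3, 3.2, -2.5]
opening: 0.0004
grasp_force: 5.0
```

Call:
shift_gripper --deltas '{"rows":[[0.005, 0, 0, 0, 0], [0, 0, 0, 0, 0]]}'

```text
clock: 4.2
ee_pos: [0.573, -0.0113, 0.0928]
eef_rot: [-0.036, 0.999, 0.0, 0.006]
contact_force: [13.0, 3.0, -2.0]
opening: 0.0006
grasp_force: 5.5
```

```bash
python3 - <<'E'
from h import *
go(0.6,0,.2,1.64)
for n in("top","scene"):
    u,v,P=cloud(n,snap(n,n+'1')[1])
a=cv2.imread('pics/scene1.png')[190:290,240:360]; b=cv2.imread('pics/top1.png')[140:240,220:340]
cv2.imwrite('pics/tog.png',cv2.resize(cv2.hconcat([a,b]),None,fx=3.3,fy=3.3,interpolation=cv2.INTER_CUBIC))
E
```

```text
clk 4.2 p [ 0.573  -0.0113  0.0928] phi 1.6421 F [13.  3. -2.] | turn 0.002 then [-0.029   0.0095 -0.1068] | noturn [-0.0291  0.0094 -0.1068]
```

View pics/tog.png

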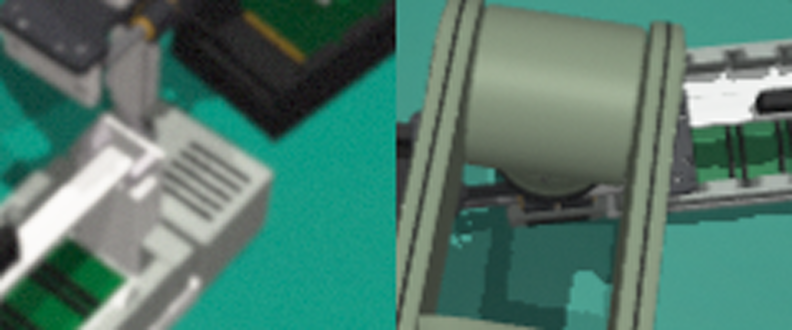

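The hidden toggle gave a firm stop (13 N against 1.5 N to move it). I'll back off, move over to the bar, and check the toggle on the way.

Converted, -0.05 m is -0.25, -0.04 m is -0.2, 0.15 rad is 0.0955.

Call:
shift_gripper --deltas '{"rows":[[-0.04, 0, 0, 0, 0], [-0.02, 0, 0, 0, 0], [0, 0, -0.2, 0, 0], [0, 0, -0.2, 0, 0], [0, 0, -0.2, 0, 0.05], [0, -0.25, 0, 0, 0.05], [0, -0.25, 0, 0, 0.05], [0, -0.25, 0, 0, 0.05], [0, 0, 0, 0.0955, 0.05], [0, 0, 0, 0.0955, 0.05], [0, 0, 0, 0.0955, 0.05], [0, 0, 0, 0.0955, 0.05]]}'

```text
clock: 5.5
ee_pos: [0.5887, -0.1607, 0.2097]
eef_rot: [0.264, 0.964, 0.0, -0.003]
contact_force: [-0.3, 0.6, -0.8]
opening: 0.05
grasp_force: 0.0
```

Call:
shift_gripper --deltas '{"rows":[[0, 0, 0, 0.0955, 0.05], [0, 0, 0, 0.0955, 0.05], [0, 0, 0, 0.0955, 0.05], [0, 0, 0, 0.0955, 0.05], [0, 0, 0, 0.0955, 0.05], [0, 0, 0, 0.0955, 0.05], [0, 0, 0, 0.0446, 0.05], [0, 0, 0, 0, 0.05]]}'

```text
clock: 6.3
ee_pos: [0.589, -0.1604, 0.2099]
eef_rot: [0.681, 0.732, -0.001, -0.002]
contact_force: [0.8, 0.5, -0.3]
opening: 0.05
grasp_force: 0.0
```

```bash
python3 - <<'E'
from h import *
go(.6175,-.1785,.128,TH)
for n in("top","scene"):
    im,d=snap(n,n+'2'); u,v,P=cloud(n,d)
    c,s=np.cos(TH),np.sin(TH); q=P[:,:2]-T0; X=q[:,0]*c+q[:,1]*s; Y=-q[:,0]*s+q[:,1]*c
    m=((Y>.14)&(Y<.2)&(abs(X)<.075)&(P[:,2]>.092)&(P[:,2]<.12)); print(n,'toggle',m.sum(),X[m].mean(),Y[m].mean(),P[m,2].max())
E
```

```text
clk 6.3 p [ 0.589  -0.1604  0.2099] phi 0.0731 F [ 0.8  0.5 -0.3] | turn 0.001 then [-0.0202  0.0275  0.0818] | noturn [-0.0203  0.0275  0.0818]
top toggle 30 -0.051701954895477666 0.16825658594201373 0.1127975611065084
scene toggle 46 -0.047070138041834034 0.16824985676606447 0.11159692912738084
```

Toggle is off (x ≈ -50 mm in the tester frame, expected -51.6). Gripping the bar.

Converted, 0.03 m is 0.15, 0.0275 m is 0.1375.

Call:
shift_gripper --deltas '{"rows":[[-0.1, 0.1375, 0, 0, 0.05], [0, 0, 0.15, 0, 0.05], [0, 0, 0.15, 0, 0.05], [0, 0, 0.06, 0, 0.05], [0, 0, 0.045, 0, 0.05], [0, 0, 0, 0, 0.05], [0, 0, 0, 0, 0.0], [0, 0, 0, 0, 0], [0, 0, 0, 0, 0], [0, 0, 0, 0, 0], [0, 0, 0, 0, 0], [0, 0, 0, 0, 0]]}' --clamp_n 30

```text
clock: 7.6
ee_pos: [0.6194, -0.1788, 0.131]
eef_rot: [0.681, 0.732, -0.0, 0.0]
contact_force: [-1.5, 1.2, 2.3]
opening: 0.0139
grasp_force: 30.0
```

```bash
python3 -c "
from h import *
go(.44,-.06,.2,np.pi*0+.0)"
```

```text
clk 7.6 p [ 0.6194 -0.1788  0.131 ] phi 0.0731 F [-1.5  1.2  2.3] | turn 0.073 then [ 0.1187 -0.1794 -0.069 ] | noturn [ 0.1315 -0.1702 -0.069 ]
```

Converted, -0.04 m is -0.2, -0.03 m is -0.15, 0.07 rad is 0.0446.

Call:
shift_gripper --deltas '{"rows":[[0, 0, -0.025, 0, 0], [0, 0, -0.075, 0, 0], [0, 0, -0.15, 0, 0], [0, 0, -0.2, 0, 0], [0.11, -0.14, 0, 0, 0], [0.11, -0.14, 0, 0, 0], [0.11, -0.14, 0, 0, 0], [0.11, -0.14, 0, 0, 0], [0.11, -0.145, 0, 0, 0], [0.11, -0.145, 0, 0, 0], [0, 0, 0.2, 0.0446, 0], [0, 0, 0.2, 0, 0]]}'

```text
clock: 8.8
ee_pos: [0.4421, -0.0595, 0.1428]
eef_rot: [0.706, 0.708, 0.002, 0.004]
contact_force: [1.3, 0.0, -2.5]
opening: 0.0139
grasp_force: 30.0
```

Call:
shift_gripper --deltas '{"rows":[[0, 0, 0.2, 0, 0], [0, 0, 0.2, 0, 0], [0, 0, 0.1, 0, 0], [0, 0, 0, 0, 0], [0, 0, 0, 0, 0]]}'

```text
clock: 9.3
ee_pos: [0.4412, -0.0596, 0.0414]
eef_rot: [0.706, 0.708, 0.0, 0.001]
contact_force: [0.9, 0.4, -1.6]
opening: 0.0137
grasp_force: 30.0
```

```bash
python3 -c "
from h import *
go(.44,-.06,.0195,0)"
```

```text
clk 9.3 p [ 0.4412 -0.0596  0.0414] phi 0.0030 F [ 0.9  0.4 -1.6] | turn 0.003 then [-0.0004 -0.0012  0.0219] | noturn [-0.0004 -0.0012  0.0219]
```

Converted, 0.012 m is 0.06, 0.003 m is 0.015.

Call:
shift_gripper --deltas '{"rows":[[0, 0, 0.06, 0, 0], [0, 0, 0.03, 0, 0], [0, 0, 0.015, 0, 0], [0, 0, 0.005, 0, 0], [0, 0, 0, 0, 0]]}'

```text
clock: 9.8
ee_pos: [0.4403, -0.0594, 0.0189]
eef_rot: [0.706, 0.708, -0.0, -0.0]
contact_force: [-2.3, -0.5, 2.7]
opening: 0.0139
grasp_force: 30.0
```

Call:
shift_gripper --deltas '{"rows":[[0, 0, 0, 0, 0.05], [0, 0, 0, 0, 0.05], [0, 0, 0, 0, 0.05], [0, 0, -0.15, 0, 0.05], [0, 0, -0.2, 0, 0.05], [0, 0, -0.2, 0, 0.05], [0, 0, -0.2, -0.0955, 0.03], [0, 0.2, 0, -0.0955, 0.03], [0, 0, 0, -0.0955, 0.03], [0, 0, 0, -0.0955, 0.03], [0, 0, 0, -0.0955, 0.03], [0, 0, 0, -0.0955, 0.03]]}'

```text
clock: 11.0
ee_pos: [0.48, -0.0533, 0.1684]
eef_rot: [0.325, 0.946, 0.0, 0.0]
contact_force: [-0.3, -0.3, -0.1]
opening: 0.0301
grasp_force: 0.0
```

Call:
shift_gripper --deltas '{"rows":[[0, 0, 0, -0.0955, 0.03], [0, 0, 0, -0.0955, 0.03], [0, 0, 0, -0.0955, 0.03], [0, 0, 0, -0.0828, 0.03], [0, 0, 0, 0, 0.03]]}'

```text
clock: 11.5
ee_pos: [0.4799, -0.0533, 0.1684]
eef_rot: [0.044, 0.999, -0.0, 0.0]
contact_force: [0.0, 0.8, -0.6]
opening: 0.0301
grasp_force: 0.0
```

```bash
python3 - <<'E'
from h import *
s=robot.read_state(); 
for k in(1,2,3,4,5):
    x,y=fr(K0,KH,0,.12-.04*k); print(k,x.round(4),y.round(4),end=' '); go(x,y,.18,np.pi/2+KH)
E
```

```text
1 0.581 0.2787 clk 11.5 p [ 0.4799 -0.0533  0.1684] phi 1.4827 F [ 0.   0.8 -0.6] | turn -0.001 then [-0.0718  0.3395 -0.0116] | noturn [-0.0715  0.3396 -0.0116]
2 0.5775 0.2388 clk 11.5 p [ 0.4799 -0.0533  0.1684] phi 1.4827 F [ 0.   0.8 -0.6] | turn -0.001 then [-0.0718  0.2995 -0.0116] | noturn [-0.0715  0.2996 -0.0116]
3 0.574 0.199 clk 11.5 p [ 0.4799 -0.0533  0.1684] phi 1.4827 F [ 0.   0.8 -0.6] | turn -0.001 then [-0.0718  0.2595 -0.0116] | noturn [-0.0716  0.2596 -0.0116]
4 0.5705 0.1592 clk 11.5 p [ 0.4799 -0.0533  0.1684] phi 1.4827 F [ 0.   0.8 -0.6] | turn -0.001 then [-0.0718  0.2195 -0.0116] | noturn [-0.0716  0.2196 -0.0116]
5 0.567 0.1193 clk 11.5 p [ 0.4799 -0.0533  0.1684] phi 1.4827 F [ 0.   0.8 -0.6] | turn -0.001 then [-0.0718  0.1795 -0.0116] | noturn [-0.0717  0.1796 -0.0116]
```

Converted, 0.042 m is 0.21, -0.009 m is -0.045.

Call:
shift_gripper --deltas '{"rows":[[-0.045, 0.21, 0, 0, 0.03], [-0.045, 0.21, 0, 0, 0.03], [-0.045, 0.21, 0, 0, 0.03], [-0.045, 0.21, 0, 0, 0.03], [-0.045, 0.21, 0, 0, 0.03], [-0.045, 0.21, 0, 0, 0.03], [-0.045, 0.21, 0, 0, 0.03], [-0.045, 0.21, 0, 0, 0.03], [0, 0, 0, 0, 0.03], [0, 0, 0, 0, 0.03]]}'

```text
clock: 12.5
ee_pos: [0.5807, 0.2757, 0.1678]
eef_rot: [0.044, 0.999, -0.0, -0.0]
contact_force: [0.2, 0.3, 0.4]
opening: 0.0304
grasp_force: 0.0
```

```bash
python3 - <<'E'
from h import *
go(.581,.2773,.077,np.pi/2+KH)
im,d=snap('top','top3'); u,v,P=cloud('top',d)
m=(abs(P[:,2]-.037)<.007)&(abs(P[:,0]-.44)<.05)&(abs(P[:,1]+.06)<.06); print('bar grip top',m.sum(),P[m].mean(0))
im,d=snap('scene','scene3'); u,v,P=cloud('scene',d)
m=(abs(P[:,2]-.038)<.004)&(abs(P[:,0]-.44)<.05)&(abs(P[:,1]+.06)<.06); print('bar grip scene',m.sum(),P[m].mean(0))
E
```

```text
clk 12.5 p [0.5807 0.2757 0.1678] phi 1.4829 F [0.2 0.3 0.4] | turn -0.001 then [-0.0002  0.0017  0.0908] | noturn [-0.0002  0.0017  0.0908]
bar grip top 88 [ 0.43931242 -0.06013256  0.03932335]
bar grip scene 92 [ 0.44226476 -0.06003571  0.03853792]
```

Converted, 0.03 m is 0.15, 0.02 m is 0.1.

Call:
shift_gripper --deltas '{"rows":[[0, 0.0085, 0.15, 0, 0.03], [0, 0, 0.15, 0, 0.03], [0, 0, 0.1, 0, 0.03], [0, 0, 0.055, 0, 0.03], [0, 0, 0, 0, 0.03], [0, 0, 0, 0, 0], [0, 0, 0, 0, 0], [0, 0, 0, 0, 0], [0, 0, 0, 0, 0]]}' --clamp_n 20

```text
clock: 13.5
ee_pos: [0.5823, 0.2775, 0.0791]
eef_rot: [0.044, 0.999, 0.001, 0.001]
contact_force: [0.0, -0.4, 2.6]
opening: 0.0074
grasp_force: 20.0
```

Call:
shift_gripper --deltas '{"rows":[[0, 0, -0.025, 0, 0], [0, 0, -0.05, 0, 0], [0, 0, -0.05, 0, 0], [0, 0, -0.075, 0, 0], [0, 0, -0.1, 0, 0], [0, 0, -0.1, 0, 0], [0, 0, -0.15, 0, 0], [0, 0, -0.15, 0, 0], [0, 0, -0.1, 0, 0], [0, 0, 0, 0, 0]]}'

```text
clock: 14.5
ee_pos: [0.5838, 0.2775, 0.2435]
eef_rot: [0.044, 0.999, 0.002, 0.005]
contact_force: [0.7, -0.6, -0.0]
opening: 0.0078
grasp_force: 20.0
```

```bash
python3 - <<'E'
from h import *
x,y=fr(T0,TH,0,.06); go(x,y,.235,np.pi/2+TH)
E
```

```text
clk 14.5 p [0.5838 0.2775 0.2435] phi 1.4830 F [ 0.7 -0.6 -0. ] | turn -0.160 then [-0.0018 -0.3969  0.0077] | noturn [-0.0649 -0.3915  0.0077]
```

Converted, -0.044 m is -0.22, -0.08 rad is -0.0509.

Call:
shift_gripper --deltas '{"rows":[[0, 0, 0, -0.0509, 0], [0, 0, 0, -0.0509, 0], [0, -0.22, 0, 0, 0], [0, -0.22, 0, 0, 0], [0, -0.22, 0, 0, 0], [0, -0.22, 0, 0, 0], [0, -0.22, 0, 0, 0], [0, -0.22, 0, 0, 0], [0, -0.22, 0, 0, 0], [0, -0.22, 0, 0, 0], [0, -0.22, 0, 0, 0], [0, 0, 0, 0, 0]]}'

```text
clock: 15.7
ee_pos: [0.6089, -0.1239, 0.2361]
eef_rot: [-0.033, 0.999, -0.001, -0.001]
contact_force: [0.3, 1.1, -1.5]
opening: 0.008
grasp_force: 20.0
```

Call:
shift_gripper --deltas '{"rows":[[0, 0, 0, 0, 0], [0, 0, 0, 0, 0]]}'

```text
clock: 15.9
ee_pos: [0.6092, -0.1171, 0.2367]
eef_rot: [-0.036, 0.999, 0.001, -0.001]
contact_force: [0.4, 0.7, -1.1]
opening: 0.0076
grasp_force: 20.0
```

```bash
python3 - <<'E'
from h import *
x,y=fr(T0,TH,0.0013,.06); go(x,y,.169,np.pi/2+TH)
for n in('top','scene'):
    im,d=snap(n,n+'4'); u,v,P=cloud(n,d); c,s=np.cos(TH),np.sin(TH); q=P[:,:2]-T0; X=q[:,0]*c+q[:,1]*s; Y=-q[:,0]*s+q[:,1]*c
a=cv2.imread('pics/scene4.png')[170:340,180:350]; b=cv2.imread('pics/top4.png')[130:220,245:400]
cv2.imwrite('pics/a4.png',cv2.hconcat([cv2.resize(a,(400,400),interpolation=cv2.INTER_CUBIC),cv2.copyMakeBorder(cv2.resize(b,(400,232),interpolation=cv2.INTER_CUBIC),0,168,0,0,0)]))
E
```

```text
clk 15.9 p [ 0.6092 -0.1171  0.2367] phi 1.6437 F [ 0.4  0.7 -1.1] | turn 0.001 then [-0.0063 -0.0015  0.0677] | noturn [-0.0063 -0.0015  0.0677]
```

View pics/a4.png

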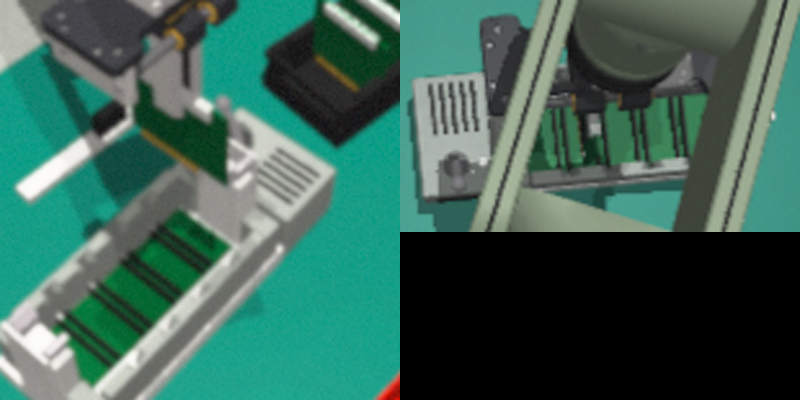

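The card hangs straight above slot 1, and the bar lies on the bench (left). Lowering.

Converted, 0.03 m is 0.15, 0.018 m is 0.09.

Call:
shift_gripper --deltas '{"rows":[[-0.0315, -0.0075, 0, 0, 0], [0, 0, 0.15, 0, 0], [0, 0, 0.15, 0, 0], [0, 0, 0.09, 0, 0], [0, 0, 0.025, 0, 0], [0, 0, 0, 0, 0], [0, 0, 0, 0, 0]]}'

```text
clock: 16.7
ee_pos: [0.6174, -0.1192, 0.1559]
eef_rot: [-0.036, 0.999, -0.0, 0.001]
contact_force: [-0.1, 1.1, -0.6]
opening: 0.0081
grasp_force: 20.0
```

```bash
python3 - <<'E'
from h import *
x,y=fr(T0,TH,0.0013,.06); go(x,y,.089,np.pi/2+TH)
E
```

```text
clk 16.7 p [ 0.6174 -0.1192  0.1559] phi 1.6436 F [-0.1  1.1 -0.6] | turn 0.001 then [0.002  0.0013 0.0669] | noturn [0.002  0.0013 0.0669]
```

Converted, 0.008 m is 0.04, 0.007 m is 0.035.

Call:
shift_gripper --deltas '{"rows":[[0.01, 0.0065, 0, 0, 0], [0, 0, 0.04, 0, 0], [0, 0, 0.04, 0, 0], [0, 0, 0.035, 0, 0], [0, 0, 0.03, 0, 0], [0, 0, 0.025, 0, 0], [0, 0, 0.025, 0, 0], [0, 0, 0, 0, 0]]}'

```text
clock: 17.5
ee_pos: [0.6135, -0.1178, 0.1143]
eef_rot: [-0.036, 0.999, 0.0, -0.001]
contact_force: [0.3, 0.9, -0.9]
opening: 0.0083
grasp_force: 20.0
```

Call:
shift_gripper --deltas '{"rows":[[0, 0, 0.02, 0, 0], [0, 0, 0.02, 0, 0], [0, 0, 0.02, 0, 0], [0, 0, 0.015, 0, 0], [0, 0, 0.01, 0, 0], [0, 0, 0, 0, 0]]}'

```text
clock: 18.1
ee_pos: [0.6137, -0.1179, 0.0979]
eef_rot: [-0.036, 0.999, 0.0, -0.0]
contact_force: [0.6, 1.4, -1.9]
opening: 0.0078
grasp_force: 20.0
```

```bash
python3 - <<'E'
from h import *
x,y=fr(T0,TH,0.0013,.06); go(x,y,.089,np.pi/2+TH)
E
```

```text
clk 18.1 p [ 0.6137 -0.1179  0.0979] phi 1.6430 F [ 0.6  1.4 -1.9] | turn 0.000 then [-0.0017 -0.0003  0.0089] | noturn [-0.0017 -0.0003  0.0089]
```

Converted, 0.002 m is 0.01, -0.001 m is -0.005.

Call:
shift_gripper --deltas '{"rows":[[-0.005, 0, 0.01, 0, 0], [0, 0, 0.01, 0, 0], [0, 0, 0.01, 0, 0], [0, 0, 0.01, 0, 0], [0, 0, 0, 0, 0]]}'

```text
clock: 18.6
ee_pos: [0.6151, -0.1178, 0.0901]
eef_rot: [-0.036, 0.999, 0.0, 0.0]
contact_force: [0.2, 2.0, -1.6]
opening: 0.008
grasp_force: 20.0
```

Call:
shift_gripper --deltas '{"rows":[[0, 0, 0.005, 0, 0], [0, 0, 0.005, 0, 0], [0, 0, 0, 0, 0], [0, 0, 0, 0, 0]]}'

```text
clock: 19.0
ee_pos: [0.6152, -0.1179, 0.0891]
eef_rot: [-0.036, 0.999, 0.0, 0.0]
contact_force: [-1.9, 2.8, 4.0]
opening: 0.0076
grasp_force: 20.0
```

Converted, 0.001 m is 0.005.

Call:
shift_gripper --deltas '{"rows":[[0, 0, 0.005, 0, 0], [0, 0, 0.005, 0, 0], [0, 0, 0, 0, 0]]}'

```text
clock: 19.3
ee_pos: [0.6155, -0.118, 0.089]
eef_rot: [-0.036, 0.999, -0.0, 0.0]
contact_force: [-5.0, 4.1, 12.4]
opening: 0.0077
grasp_force: 20.0
```

Call:
shift_gripper --deltas '{"rows":[[0, 0, 0, 0, 0.03], [0, 0, 0, 0, 0.03], [0, 0, 0, 0, 0.03], [0, 0, -0.15, 0, 0.03], [0, 0, -0.2, 0, 0.03], [0, 0.21, 0, 0, 0.03], [0, 0.21, 0, 0, 0.03], [0, 0.21, 0, 0, 0.03], [0, 0.21, 0, 0, 0.03], [0, 0.21, 0, 0, 0.03], [0, 0.21, 0, 0.0509, 0.03], [0, 0.21, 0, 0.0509, 0.03]]}'

```text
clock: 20.5
ee_pos: [0.5966, 0.1765, 0.1558]
eef_rot: [0.046, 0.999, -0.0, -0.0]
contact_force: [0.5, -0.3, 0.6]
opening: 0.0298
grasp_force: 0.0
```

Call:
shift_gripper --deltas '{"rows":[[0, 0.21, 0, 0, 0.03], [0, 0, 0, 0, 0.03], [0, 0, 0, 0, 0.03]]}'

```text
clock: 20.8
ee_pos: [0.6006, 0.2176, 0.1556]
eef_rot: [0.043, 0.999, -0.001, -0.0]
contact_force: [-0.5, -0.3, -0.1]
opening: 0.0301
grasp_force: 0.0
```

```bash
python3 - <<'E'
from h import *
go(.5785,.2379,.077,np.pi/2+KH)
c,s=np.cos(TH),np.sin(TH)
for n in('top','scene'):
    im,d=snap(n,n+'5'); u,v,P=cloud(n,d); q=P[:,:2]-T0; X=q[:,0]*c+q[:,1]*s; Y=-q[:,0]*s+q[:,1]*c
    m=(abs(X)<.045)&(abs(Y-.06)<.015)&(P[:,2]>.095)&(P[:,2]<.13)&(im[v,u].min(1)>120); print(n,m.sum(),X[m].mean(),Y[m].mean(),np.median(P[m,2]),X[m].min(),X[m].max())
E
```

```text
clk 20.8 p [0.6006 0.2176 0.1556] phi 1.4852 F [-0.5 -0.3 -0.1] | turn 0.001 then [0.0237 0.0184 0.0786] | noturn [0.0237 0.0185 0.0786]
top 111 -0.003093914919104801 0.05945137815026064 0.10965746974515211 -0.03750952352111299 0.03098936658898061
scene 169 -7.776777885988138e-05 0.05915994799584253 0.10928056140658704 -0.03869378973251387 0.03438879512929762
```

Card 1 is fully home (top at 109.5 mm, against 110 expected). Now card 2.

Converted, 0.03 m is 0.15, 0.0237 m is 0.1185.

Call:
shift_gripper --deltas '{"rows":[[0.1185, 0.092, 0, 0, 0.03], [0, 0, 0.15, 0, 0.03], [0, 0, 0.15, 0, 0.03], [0, 0, 0.06, 0, 0.03], [0, 0, 0.03, 0, 0.03], [0, 0, 0, 0, 0.03], [0, 0, 0, 0, 0], [0, 0, 0, 0, 0], [0, 0, 0, 0, 0], [0, 0, 0, 0, 0]]}' --clamp_n 20

```text
clock: 21.9
ee_pos: [0.5798, 0.238, 0.0797]
eef_rot: [0.044, 0.999, 0.0, 0.001]
contact_force: [0.2, 1.1, 1.8]
opening: 0.0075
grasp_force: 20.0
```

```bash
python3 -c "
from h import *
go(.5788,.2379,.077,np.pi/2+KH)"
```

```text
clk 21.9 p [0.5798 0.238  0.0797] phi 1.4831 F [0.2 1.1 1.8] | turn -0.001 then [ 0.001  -0.0002  0.0027] | noturn [ 0.001  -0.0002  0.0027]
```

Call:
shift_gripper --deltas '{"rows":[[0, 0, -0.025, 0, 0], [0, 0, -0.05, 0, 0], [0, 0, -0.05, 0, 0], [0, 0, -0.075, 0, 0], [0, 0, -0.1, 0, 0], [0, 0, -0.1, 0, 0], [0, 0, -0.15, 0, 0], [0, 0, -0.15, 0, 0], [0, 0, -0.1, 0, 0], [0, 0, 0, 0, 0]]}'

```text
clock: 22.9
ee_pos: [0.5815, 0.2383, 0.2443]
eef_rot: [0.044, 0.999, 0.001, 0.005]
contact_force: [0.1, 0.2, -0.1]
opening: 0.0075
grasp_force: 20.0
```

```bash
python3 -c "
from h import *
go(.6184,-.1579,.235,np.pi/2+TH)"
```

```text
clk 22.9 p [0.5815 0.2383 0.2443] phi 1.4831 F [ 0.1  0.2 -0.1] | turn -0.160 then [-0.0082 -0.3979  0.0087] | noturn [-0.0714 -0.3915  0.0087]
```

Converted, -0.0442 m is -0.221, -0.001 m is -0.005, -0.08 rad is -0.0509.

Call:
shift_gripper --deltas '{"rows":[[0, 0, 0, -0.0509, 0], [0, 0, 0, -0.0509, 0], [-0.005, -0.221, 0, 0, 0], [-0.005, -0.221, 0, 0, 0], [-0.005, -0.221, 0, 0, 0], [-0.005, -0.221, 0, 0, 0], [-0.005, -0.221, 0, 0, 0], [-0.005, -0.221, 0, 0, 0], [-0.005, -0.221, 0, 0, 0], [-0.005, -0.221, 0, 0, 0], [-0.005, -0.221, 0, 0, 0], [0, 0, 0, 0, 0]]}'

```text
clock: 24.1
ee_pos: [0.6157, -0.1642, 0.2369]
eef_rot: [-0.033, 0.999, -0.001, -0.001]
contact_force: [-0.3, 0.7, -1.1]
opening: 0.0075
grasp_force: 20.0
```

Call:
shift_gripper --deltas '{"rows":[[0, 0, 0, 0, 0], [0, 0, 0, 0, 0], [0, 0, 0, 0, 0]]}'

```text
clock: 24.4
ee_pos: [0.6164, -0.1568, 0.2382]
eef_rot: [-0.037, 0.999, 0.0, -0.0]
contact_force: [0.4, -0.0, -1.3]
opening: 0.0079
grasp_force: 20.0
```

```bash
python3 -c "
from h import *
go(.6194,-.1579,.147,np.pi/2+TH)"
```

```text
clk 24.4 p [ 0.6164 -0.1568  0.2382] phi 1.6449 F [ 0.4 -0.  -1.3] | turn 0.002 then [-0.003  -0.0013  0.0912] | noturn [-0.003  -0.0013  0.0912]
```

Converted, 0.03 m is 0.15, 0.022 m is 0.11, 0.002 rad is 0.0013.

Call:
shift_gripper --deltas '{"rows":[[-0.015, -0.0065, 0, 0.0013, 0], [0, 0, 0.15, 0, 0], [0, 0, 0.15, 0, 0], [0, 0, 0.11, 0, 0], [0, 0, 0.04, 0, 0], [0, 0, 0, 0, 0], [0, 0, 0, 0, 0], [0, 0, 0, 0, 0]]}'

```text
clock: 25.2
ee_pos: [0.621, -0.16, 0.1506]
eef_rot: [-0.035, 0.999, -0.001, 0.002]
contact_force: [-0.0, -0.4, -0.2]
opening: 0.0076
grasp_force: 20.0
```

```bash
python3 -c "
from h import *
go(.6194,-.1579,.0897,np.pi/2+TH)"
```

```text
clk 25.2 p [ 0.621  -0.16    0.1506] phi 1.6413 F [-0.  -0.4 -0.2] | turn -0.002 then [0.0017 0.0023 0.0609] | noturn [0.0017 0.0023 0.0609]
```

Call:
shift_gripper --deltas '{"rows":[[0, 0.005, 0, 0, 0], [0, 0, 0, 0, 0], [0, 0, 0, 0, 0]]}'

```text
clock: 25.5
ee_pos: [0.6198, -0.1587, 0.149]
eef_rot: [-0.035, 0.999, -0.0, 0.0]
contact_force: [-0.3, -0.1, -1.5]
opening: 0.0078
grasp_force: 20.0
```

```bash
python3 -c "
from h import *
go(.6194,-.1579,.0897,np.pi/2+TH)"
```

```text
clk 25.5 p [ 0.6198 -0.1587  0.149 ] phi 1.6410 F [-0.3 -0.1 -1.5] | turn -0.002 then [0.0004 0.0008 0.0593] | noturn [0.0004 0.0008 0.0593]
```

Converted, 0.008 m is 0.04, 0.007 m is 0.035.

Call:
shift_gripper --deltas '{"rows":[[0, 0.004, 0.02, 0, 0], [0, 0, 0.04, 0, 0], [0, 0, 0.04, 0, 0], [0, 0, 0.04, 0, 0], [0, 0, 0.035, 0, 0], [0, 0, 0.03, 0, 0], [0, 0, 0.02, 0, 0], [0, 0, 0.015, 0, 0], [0, 0, 0.01, 0, 0], [0, 0, 0, 0, 0]]}'

```text
clock: 26.5
ee_pos: [0.6195, -0.1575, 0.0982]
eef_rot: [-0.035, 0.999, 0.0, -0.0]
contact_force: [0.2, 1.7, -1.8]
opening: 0.0076
grasp_force: 20.0
```

Call:
shift_gripper --deltas '{"rows":[[0, 0, 0.01, 0, 0], [0, 0, 0.01, 0, 0], [0, 0, 0.01, 0, 0], [0, 0, 0.01, 0, 0], [0, 0, 0, 0, 0], [0, 0, 0, 0, 0]]}'

```text
clock: 27.1
ee_pos: [0.6196, -0.1576, 0.0902]
eef_rot: [-0.035, 0.999, 0.0, 0.0]
contact_force: [-0.7, 2.9, -0.0]
opening: 0.0078
grasp_force: 20.0
```

```bash
python3 -c "
from h import *
go(.6194,-.1579,.0897,np.pi/2+TH)"
```

```text
clk 27.1 p [ 0.6196 -0.1576  0.0902] phi 1.6410 F [-0.7  2.9 -0. ] | turn -0.002 then [ 0.0002 -0.0003  0.0005] | noturn [ 0.0002 -0.0003  0.0005]
```

Converted, 0.001 m is 0.005.

Call:
shift_gripper --deltas '{"rows":[[0, 0, 0.005, 0, 0], [0, 0, 0.005, 0, 0], [0, 0, 0.005, 0, 0], [0, 0, 0, 0, 0]]}'

```text
clock: 27.5
ee_pos: [0.6198, -0.1577, 0.0896]
eef_rot: [-0.035, 0.999, -0.0, 0.0]
contact_force: [-3.6, 4.3, 8.7]
opening: 0.0079
grasp_force: 20.0
```

Call:
shift_gripper --deltas '{"rows":[[0, 0, 0, 0, 0.03], [0, 0, 0, 0, 0.03], [0, 0, 0, 0, 0.03], [0, 0, -0.15, 0, 0.03], [0, 0, -0.2, 0, 0.03], [0.011, 0.2235, 0, 0, 0.03], [0.011, 0.2235, 0, 0, 0.03], [0.011, 0.2235, 0, 0, 0.03], [0.011, 0.2235, 0, 0, 0.03], [0.011, 0.2235, 0, 0, 0.03], [0.011, 0.2235, 0, 0, 0.03], [0.011, 0.2235, 0, 0, 0.03]]}'

```text
clock: 28.7
ee_pos: [0.5819, 0.1544, 0.1572]
eef_rot: [-0.035, 0.999, -0.0, 0.0]
contact_force: [0.8, 0.1, -0.1]
opening: 0.0298
grasp_force: 0.0
```

Call:
shift_gripper --deltas '{"rows":[[0.011, 0.2235, 0, 0, 0.03], [0, 0, 0, 0.0509, 0.03], [0, 0, 0, 0.0509, 0.03], [0, 0, 0, 0, 0.03], [0, 0, 0, 0, 0.03]]}'

```text
clock: 29.2
ee_pos: [0.5769, 0.1973, 0.1571]
eef_rot: [0.044, 0.999, -0.0, -0.0]
contact_force: [-0.0, -0.1, -0.1]
opening: 0.0298
grasp_force: 0.0
```

```bash
python3 - <<'E'
from h import *
go(.5755,.1984,.077,np.pi/2+KH)
c,s=np.cos(TH),np.sin(TH)
for n in('top','scene'):
    im,d=snap(n,n+'6'); u,v,P=cloud(n,d); q=P[:,:2]-T0; X=q[:,0]*c+q[:,1]*s; Y=-q[:,0]*s+q[:,1]*c
    for k in(.06,.02):
        m=(abs(X)<.045)&(abs(Y-k)<.015)&(P[:,2]>.095)&(P[:,2]<.13)&(im[v,u].min(1)>120); print(n,m.sum(),X[m].mean().round(4),Y[m].mean().round(4),np.median(P[m,2]).round(4))
E
```

```text
clk 29.2 p [0.5769 0.1973 0.1571] phi 1.4823 F [-0.  -0.1 -0.1] | turn -0.001 then [0.0015 0.001  0.0801] | noturn [0.0015 0.001  0.0801]
top 111 -0.0035 0.06 0.1095
top 115 -0.0011 0.0198 0.1101
scene 168 -0.0003 0.0602 0.1095
scene 165 0.0011 0.019 0.1092
```

Cards 1 and 2 are both home. Card 3.

Units first: shifts go in shares of 20 cm and turns go in shares of pi/2 rad. So 0.03 m is 0.15, 0.012 m is 0.06.

Call:
shift_gripper --deltas '{"rows":[[0.005, 0.005, 0, 0, 0.03], [0, 0, 0.15, 0, 0.03], [0, 0, 0.15, 0, 0.03], [0, 0, 0.06, 0, 0.03], [0, 0, 0.03, 0, 0.03], [0, 0, 0, 0, 0.03], [0, 0, 0, 0, 0], [0, 0, 0, 0, 0], [0, 0, 0, 0, 0], [0, 0, 0, 0, 0]]}' --clamp_n 20

```text
clock: 30.3
ee_pos: [0.5769, 0.1989, 0.0807]
eef_rot: [0.045, 0.999, 0.0, 0.001]
contact_force: [0.2, -0.3, 2.9]
opening: 0.0078
grasp_force: 20.0
```

```bash
python3 -c "
from h import *
go(.574,.1984,.077,np.pi/2+KH)"
```

```text
clk 30.3 p [0.5769 0.1989 0.0807] phi 1.4811 F [ 0.2 -0.3  2.9] | turn -0.003 then [ 0.0028 -0.0007  0.0037] | noturn [ 0.0028 -0.0008  0.0037]
```

Call:
shift_gripper --deltas '{"rows":[[0, 0, -0.025, 0, 0], [0, 0, -0.05, 0, 0], [0, 0, -0.05, 0, 0], [0, 0, -0.075, 0, 0], [0, 0, -0.1, 0, 0], [0, 0, -0.1, 0, 0], [0, 0, -0.15, 0, 0], [0, 0, -0.15, 0, 0], [0, 0, -0.1, 0, 0], [0, 0, 0, -0.0509, 0], [0, 0, 0, -0.0509, 0], [0, 0, 0, 0, 0]]}'

```text
clock: 31.5
ee_pos: [0.5763, 0.1989, 0.2411]
eef_rot: [-0.035, 0.999, 0.0, 0.001]
contact_force: [-0.3, -0.6, -0.5]
opening: 0.0076
grasp_force: 20.0
```

```bash
python3 -c "
from h import *
go(.6225,-.1977,.235,np.pi/2+TH)"
```

```text
clk 31.5 p [0.5763 0.1989 0.2411] phi 1.6409 F [-0.3 -0.6 -0.5] | turn -0.002 then [-0.0176 -0.3989  0.006 ] | noturn [-0.0183 -0.3988  0.006 ]
```

Converted, -0.0443 m is -0.2215, -0.002 m is -0.01.

Call:
shift_gripper --deltas '{"rows":[[-0.01, -0.2215, 0, 0, 0], [-0.01, -0.2215, 0, 0, 0], [-0.01, -0.2215, 0, 0, 0], [-0.01, -0.2215, 0, 0, 0], [-0.01, -0.2215, 0, 0, 0], [-0.01, -0.2215, 0, 0, 0], [-0.01, -0.2215, 0, 0, 0], [-0.01, -0.2215, 0, 0, 0], [-0.01, -0.2215, 0, 0, 0], [0, 0, 0, 0, 0], [0, 0, 0, 0, 0], [0, 0, 0, 0, 0]]}'

```text
clock: 32.7
ee_pos: [0.6218, -0.1966, 0.2396]
eef_rot: [-0.035, 0.999, 0.0, -0.0]
contact_force: [1.1, 1.3, -1.4]
opening: 0.0077
grasp_force: 20.0
```

Call:
shift_gripper --deltas '{"rows":[[0, 0, 0.15, -0.0013, 0], [0, 0, 0.15, 0, 0], [0, 0, 0.1, 0, 0], [0, 0, 0.05, 0, 0], [0, 0, 0, 0, 0], [0, 0, 0, 0, 0], [0, 0, 0, 0, 0], [0, 0, 0, 0, 0]]}'

```text
clock: 33.5
ee_pos: [0.6229, -0.198, 0.1512]
eef_rot: [-0.036, 0.999, -0.001, 0.001]
contact_force: [-0.0, -0.2, -1.3]
opening: 0.0079
grasp_force: 20.0
```

```bash
python3 -c "
from h import *
go(.6229,-.1976,.0907,np.pi/2+TH)"
```

```text
clk 33.5 p [ 0.6229 -0.198   0.1512] phi 1.6431 F [-0.  -0.2 -1.3] | turn 0.000 then [0.0001 0.0005 0.0605] | noturn [0.0001 0.0005 0.0605]
```

Converted, 0.008 m is 0.04, 0.007 m is 0.035.

Call:
shift_gripper --deltas '{"rows":[[0, 0.002, 0.025, 0, 0], [0, 0, 0.04, 0, 0], [0, 0, 0.04, 0, 0], [0, 0, 0.04, 0, 0], [0, 0, 0.035, 0, 0], [0, 0, 0.03, 0, 0], [0, 0, 0.02, 0, 0], [0, 0, 0.015, 0, 0], [0, 0, 0.01, 0, 0], [0, 0, 0, 0, 0]]}'

```text
clock: 34.5
ee_pos: [0.6218, -0.197, 0.0982]
eef_rot: [-0.036, 0.999, 0.0, -0.0]
contact_force: [-0.9, 1.0, -2.6]
opening: 0.0076
grasp_force: 20.0
```

Call:
shift_gripper --deltas '{"rows":[[0, 0, 0.01, 0, 0], [0, 0, 0.01, 0, 0], [0, 0, 0.01, 0, 0], [0, 0, 0.01, 0, 0], [0, 0, 0.005, 0, 0], [0, 0, 0.005, 0, 0], [0, 0, 0, 0, 0]]}'

```text
clock: 35.2
ee_pos: [0.6222, -0.1972, 0.0906]
eef_rot: [-0.036, 0.999, -0.0, 0.0]
contact_force: [-4.1, 3.4, 9.1]
opening: 0.0077
grasp_force: 20.0
```

```bash
python3 -c "
from h import *
go(.6229,-.1976,.0907,np.pi/2+TH)"
```

```text
clk 35.2 p [ 0.6222 -0.1972  0.0906] phi 1.6431 F [-4.1  3.4  9.1] | turn 0.000 then [-0.0007 -0.0004 -0.0001] | noturn [-0.0007 -0.0004 -0.0001]
```

Converted, 0.0446 m is 0.223, 0.0031 m is 0.0155.

Call:
shift_gripper --deltas '{"rows":[[0, 0, 0, 0, 0.03], [0, 0, 0, 0, 0.03], [0, 0, 0, 0, 0.03], [0, 0, -0.15, 0, 0.03], [0, 0, -0.2, 0, 0.03], [0.0155, 0.223, 0, 0, 0.03], [0.0155, 0.223, 0, 0, 0.03], [0.0155, 0.223, 0, 0, 0.03], [0.0155, 0.223, 0, 0, 0.03], [0.0155, 0.223, 0, 0, 0.03], [0.0155, 0.223, 0, 0, 0.03], [0.0155, 0.223, 0, 0, 0.03]]}'

```text
clock: 36.4
ee_pos: [0.5773, 0.1139, 0.1582]
eef_rot: [-0.036, 0.999, -0.0, 0.0]
contact_force: [-0.0, -0.1, 0.0]
opening: 0.0298
grasp_force: 0.0
```

Call:
shift_gripper --deltas '{"rows":[[0.0155, 0.223, 0, 0, 0.03], [0, 0, 0, 0.0509, 0.03], [0, 0, 0, 0.0509, 0.03], [0, 0, 0, 0, 0.03], [0, 0, 0, 0, 0.03]]}'

```text
clock: 36.9
ee_pos: [0.5714, 0.1565, 0.1582]
eef_rot: [0.043, 0.999, -0.0, -0.0]
contact_force: [0.2, -1.0, -0.1]
opening: 0.0296
grasp_force: 0.0
```

```bash
python3 - <<'E'
from h import *
go(.5710,.1572,.077,np.pi/2+KH)
c,s=np.cos(TH),np.sin(TH)
for n in('top','scene'):
    im,d=snap(n,n+'7'); u,v,P=cloud(n,d); q=P[:,:2]-T0; X=q[:,0]*c+q[:,1]*s; Y=-q[:,0]*s+q[:,1]*c
    for k in(.06,.02,-.02):
        m=(abs(X)<.045)&(abs(Y-k)<.015)&(P[:,2]>.095)&(P[:,2]<.13)&(im[v,u].min(1)>120); print(n,m.sum(),X[m].mean().round(4),Y[m].mean().round(4),np.median(P[m,2]).round(4))
E
```

```text
clk 36.9 p [0.5714 0.1565 0.1582] phi 1.4844 F [ 0.2 -1.  -0.1] | turn 0.001 then [0.0005 0.0007 0.0812] | noturn [0.0005 0.0007 0.0812]
top 111 -0.0035 0.06 0.1101
top 113 -0.0015 0.0206 0.1098
top 115 -0.003 -0.0205 0.11
scene 170 -0.0002 0.0598 0.1093
scene 175 0.0008 0.0201 0.1091
scene 170 0.0008 -0.0202 0.1091
```

Converted, 0.03 m is 0.15, 0.013 m is 0.065.

Call:
shift_gripper --deltas '{"rows":[[0.005, 0.0035, 0, 0, 0.03], [0, 0, 0.15, 0, 0.03], [0, 0, 0.15, 0, 0.03], [0, 0, 0.065, 0, 0.03], [0, 0, 0.03, 0, 0.03], [0, 0, 0, 0, 0.03], [0, 0, 0, 0, 0], [0, 0, 0, 0, 0], [0, 0, 0, 0, 0], [0, 0, 0, 0, 0]]}' --clamp_n 20

```text
clock: 38.0
ee_pos: [0.5714, 0.1579, 0.0807]
eef_rot: [0.044, 0.999, 0.0, 0.001]
contact_force: [1.0, 0.6, 3.3]
opening: 0.0076
grasp_force: 20.0
```

```bash
python3 -c "
from h import *
go(.5705,.1572,.077,np.pi/2+KH)"
```

```text
clk 38.0 p [0.5714 0.1579 0.0807] phi 1.4830 F [1.  0.6 3.3] | turn -0.001 then [ 0.0009 -0.0008  0.0037] | noturn [ 0.0009 -0.0008  0.0037]
```

Call:
shift_gripper --deltas '{"rows":[[0, 0, -0.025, 0, 0], [0, 0, -0.05, 0, 0], [0, 0, -0.05, 0, 0], [0, 0, -0.075, 0, 0], [0, 0, -0.1, 0, 0], [0, 0, -0.1, 0, 0], [0, 0, -0.15, 0, 0], [0, 0, -0.15, 0, 0], [0, 0, -0.1, 0, 0], [0, 0, 0, -0.0509, 0], [0, 0, 0, -0.0509, 0], [0, 0, 0, 0, 0]]}'

```text
clock: 39.2
ee_pos: [0.5708, 0.1575, 0.2411]
eef_rot: [-0.036, 0.999, 0.0, 0.001]
contact_force: [0.2, -0.5, -0.4]
opening: 0.008
grasp_force: 20.0
```

```bash
python3 -c "
from h import *
go(.6245,-.2373,.235,np.pi/2+TH)"
```

```text
clk 39.2 p [0.5708 0.1575 0.2411] phi 1.6429 F [ 0.2 -0.5 -0.4] | turn 0.000 then [-0.0252 -0.3977  0.0061] | noturn [-0.0252 -0.3977  0.0061]
```

Converted, -0.0442 m is -0.221, -0.0026 m is -0.013.

Call:
shift_gripper --deltas '{"rows":[[-0.013, -0.221, 0, 0, 0], [-0.013, -0.221, 0, 0, 0], [-0.013, -0.221, 0, 0, 0], [-0.013, -0.221, 0, 0, 0], [-0.013, -0.221, 0, 0, 0], [-0.013, -0.221, 0, 0, 0], [-0.013, -0.221, 0, 0, 0], [-0.013, -0.221, 0, 0, 0], [-0.013, -0.221, 0, 0, 0], [0, 0, 0, 0, 0], [0, 0, 0, 0, 0], [0, 0, 0, 0, 0]]}'

```text
clock: 40.4
ee_pos: [0.6224, -0.2364, 0.2396]
eef_rot: [-0.036, 0.999, 0.0, -0.0]
contact_force: [0.1, 0.9, -0.7]
opening: 0.008
grasp_force: 20.0
```

Call:
shift_gripper --deltas '{"rows":[[0, 0, 0.15, 0, 0], [0, 0, 0.15, 0, 0], [0, 0, 0.1, 0, 0], [0, 0, 0.05, 0, 0], [0, 0, 0, 0, 0], [0, 0, 0, 0, 0], [0, 0, 0, 0, 0], [0, 0, 0, 0, 0]]}'

```text
clock: 41.2
ee_pos: [0.6235, -0.2379, 0.1513]
eef_rot: [-0.036, 0.999, -0.001, 0.001]
contact_force: [1.0, -0.2, -0.2]
opening: 0.0075
grasp_force: 20.0
```

```bash
python3 -c "
from h import *
go(.6231,-.2372,.0907,np.pi/2+TH)"
```

```text
clk 41.2 p [ 0.6235 -0.2379  0.1513] phi 1.6431 F [ 1.  -0.2 -0.2] | turn 0.000 then [0.0005 0.0008 0.0606] | noturn [0.0005 0.0008 0.0606]
```

Converted, 0.008 m is 0.04, 0.007 m is 0.035.

Call:
shift_gripper --deltas '{"rows":[[0, 0.003, 0.025, 0, 0], [0, 0, 0.04, 0, 0], [0, 0, 0.04, 0, 0], [0, 0, 0.04, 0, 0], [0, 0, 0.035, 0, 0], [0, 0, 0.03, 0, 0], [0, 0, 0.02, 0, 0], [0, 0, 0.015, 0, 0], [0, 0, 0.01, 0, 0], [0, 0, 0, 0, 0]]}'

```text
clock: 42.2
ee_pos: [0.6224, -0.2369, 0.0983]
eef_rot: [-0.036, 0.999, 0.0, -0.0]
contact_force: [-0.0, 0.0, -0.8]
opening: 0.0078
grasp_force: 20.0
```

Call:
shift_gripper --deltas '{"rows":[[0, 0, 0.01, 0, 0], [0, 0, 0.01, 0, 0], [0, 0, 0.01, 0, 0], [0, 0, 0.01, 0, 0], [0, 0, 0.005, 0, 0], [0, 0, 0.005, 0, 0], [0, 0, 0, 0, 0]]}'

```text
clock: 42.9
ee_pos: [0.6231, -0.2373, 0.0907]
eef_rot: [-0.036, 0.999, -0.0, 0.001]
contact_force: [-2.8, 1.0, 7.5]
opening: 0.0076
grasp_force: 20.0
```

```bash
python3 -c "
from h import *
go(.6231,-.2372,.0907,np.pi/2+TH)"
```

```text
clk 42.9 p [ 0.6231 -0.2373  0.0907] phi 1.6430 F [-2.8  1.   7.5] | turn 0.000 then [-0.0001  0.0001  0.    ] | noturn [-0.0001  0.0001  0.    ]
```

Converted, 0.05 m is 0.25, -0.04 m is -0.2.

Call:
shift_gripper --deltas '{"rows":[[0, 0, 0, 0, 0.03], [0, 0, 0, 0, 0.03], [0, 0, 0, 0, 0.03], [0, 0, -0.2, 0, 0.03], [0, 0, -0.2, 0, 0.03], [0, 0.25, 0, 0, 0.05], [0, 0.25, 0, 0, 0.05], [0, 0.25, 0, 0, 0.05], [0, 0.25, 0, 0, 0.05], [0, 0.25, 0, 0, 0.05], [0, 0.25, 0, 0, 0.05], [0, 0.25, 0, 0, 0.05]]}'

```text
clock: 44.1
ee_pos: [0.5966, 0.1141, 0.1682]
eef_rot: [-0.036, 0.999, -0.0, -0.0]
contact_force: [-0.1, 0.5, -0.7]
opening: 0.0501
grasp_force: 0.0
```

```bash
python3 - <<'E'
from h import *
c,s=np.cos(TH),np.sin(TH)
for n in('top','scene'):
    im,d=snap(n,n+'8'); u,v,P=cloud(n,d); q=P[:,:2]-T0; X=q[:,0]*c+q[:,1]*s; Y=-q[:,0]*s+q[:,1]*c
    for k in(.06,.02,-.02,-.06):
        m=(abs(X)<.045)&(abs(Y-k)<.015)&(P[:,2]>.095)&(P[:,2]<.13)&(im[v,u].min(1)>120); print(n,m.sum(),X[m].mean().round(4),Y[m].mean().round(4),np.median(P[m,2]).round(4))
    m=(P[:,2]>.033)&(P[:,2]<.046)&(P[:,0]<.53)&(P[:,0]>.34)&(abs(P[:,1]+.05)<.15)&(im[v,u].max(1)<90)
    print('grip',m.sum(),P[m].mean(0).round(4) if m.any() else 0)
    m=(P[:,2]>.006)&(P[:,2]<.016)&(P[:,0]<.53)&(P[:,0]>.34)&(abs(P[:,1]+.05)<.2)&(im[v,u].min(1)>130)
    print('bar',m.sum(),cv2.minAreaRect((P[m,:2]*1e3).astype(np.float32)) if m.any() else 0)
cv2.imwrite('pics/v8.png',cv2.hconcat([cv2.resize(cv2.imread('pics/scene8.png')[170:360,150:400],(400,304)),cv2.resize(cv2.imread('pics/top8.png')[130:270,215:400],(400,304))]))
E
```

```text
top 109 -0.0033 0.0598 0.11
top 114 -0.0014 0.02 0.1099
top 118 -0.0033 -0.0205 0.1097
top 88 -0.0039 -0.0586 0.1096
grip 65 [ 0.4427 -0.017   0.0402]
bar 561 ((443.86322021484375, -18.042282104492188), (19.88637924194336, 228.86691284179688), 0.11845529079437256)
scene 168 0.0005 0.0598 0.1093
scene 173 0.0008 0.0202 0.1091
scene 173 0.0009 -0.0206 0.1093
scene 205 -0.0011 -0.058 0.1097
grip 80 [ 0.448  -0.0192  0.0388]
bar 579 ((445.4936218261719, -17.14215087890625), (23.204513549804688, 232.3961181640625), 0.09720715880393982)
```

View pics/v8.png

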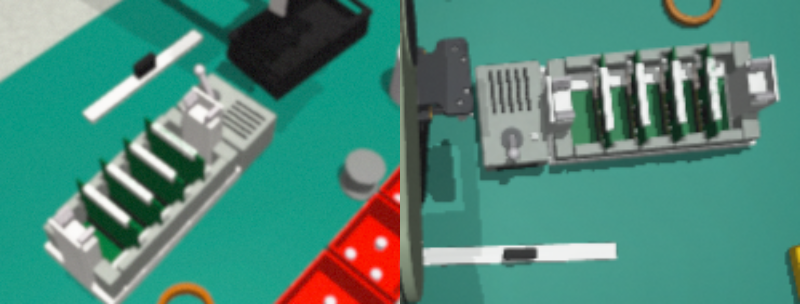

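All four cards are home (tops at ≈109.5 mm) with the slots filled in order. The bar has been knocked about 4 cm in +y: its grip is now at (0.445,-0.018), yaw ≈ 0. I'll pick it up there.

Converted, 0.03 m is 0.15, -0.026 m is -0.13, 0.15 rad is 0.0955.

Call:
shift_gripper --deltas '{"rows":[[0.15, -0.13, 0, 0.0955, 0.05], [0.15, -0.13, 0, 0.0955, 0.05], [0.15, -0.13, 0, 0.0955, 0.05], [0, 0, 0, 0.0955, 0.05], [0, 0, 0, 0.0955, 0.05], [0, 0, 0, 0.0955, 0.05], [0, 0, 0, 0.0955, 0.05], [0, 0, 0, 0.0955, 0.05], [0, 0, 0, 0.0955, 0.05], [0, 0, 0, 0.0955, 0.05], [0, 0, 0, 0.091, 0.05], [0, 0, 0, 0, 0.05]]}'

```text
clock: 45.4
ee_pos: [0.502, 0.0412, 0.1682]
eef_rot: [0.707, 0.707, -0.0, -0.0]
contact_force: [0.2, -0.3, -0.5]
opening: 0.05
grasp_force: 0.0
```

Call:
shift_gripper --deltas '{"rows":[[0, 0, 0, 0, 0.05], [0, 0, 0, 0, 0.05]]}'

```text
clock: 45.6
ee_pos: [0.5021, 0.0416, 0.1683]
eef_rot: [0.707, 0.708, -0.0, -0.0]
contact_force: [-0.7, 0.3, 0.7]
opening: 0.0498
grasp_force: 0.0
```

```bash
python3 -c "
from h import *
go(.4446,-.0180,.019,0)"
```

```text
clk 45.6 p [0.5021 0.0416 0.1683] phi 0.0016 F [-0.7  0.3  0.7] | turn 0.002 then [-0.0596 -0.0575  0.1494] | noturn [-0.0595 -0.0575  0.1494]
```

Converted, 0.04 m is 0.2, -0.03 m is -0.15.

Call:
shift_gripper --deltas '{"rows":[[-0.15, -0.145, 0, 0, 0.05], [-0.148, -0.1425, 0, 0, 0.05], [0, 0, 0.2, 0, 0.05], [0, 0, 0.2, 0, 0.05], [0, 0, 0.2, 0, 0.05], [0, 0, 0.1, 0, 0.05], [0, 0, 0.035, 0, 0.05], [0, 0, 0, 0, 0.05], [0, 0, 0, 0, 0], [0, 0, 0, 0, 0], [0, 0, 0, 0, 0], [0, 0, 0, 0, 0]]}' --clamp_n 30

```text
clock: 46.8
ee_pos: [0.4454, -0.0178, 0.0223]
eef_rot: [0.707, 0.707, 0.0, 0.001]
contact_force: [0.4, -0.7, 0.1]
opening: 0.0217
grasp_force: 0.0
```

Call:
shift_gripper --deltas '{"rows":[[0, 0, 0, 0, 0], [0, 0, 0, 0, 0]]}'

```text
clock: 47.0
ee_pos: [0.445, -0.0177, 0.0219]
eef_rot: [0.707, 0.707, 0.0, 0.0]
contact_force: [-0.9, -0.7, 2.1]
opening: 0.0136
grasp_force: 30.0
```

```bash
python3 - <<'E'
from h import *
go(.6194,-.1788,.2,.073)
im,d=snap('scene','scene9'); u,v,P=cloud('scene',d)
m=(P[:,2]>.006)&(P[:,2]<.016)&(P[:,0]<.53)&(P[:,0]>.34)&(abs(P[:,1]+.05)<.2)&(im[v,u].min(1)>130)
print('bar',m.sum(),cv2.minAreaRect((P[m,:2]*1e3).astype(np.float32)),P[m,1].min(),P[m,1].max())
E
```

```text
clk 47.0 p [ 0.445  -0.0177  0.0219] phi 0.0002 F [-0.9 -0.7  2.1] | turn -0.073 then [-0.1734  0.1623 -0.1779] | noturn [-0.1611  0.1745 -0.1779]
bar 344 ((445.631591796875, -17.516876220703125), (22.87734603881836, 232.0826873779297), 0.06508723646402359) -0.13355798902999722 0.09852778827618269
```

Converted, -0.04 m is -0.2, -0.038 m is -0.19, -0.073 rad is -0.0465.

Call:
shift_gripper --deltas '{"rows":[[0, 0, -0.025, 0, 0], [0, 0, -0.075, 0, 0], [0, 0, -0.2, 0, 0], [0, 0, -0.2, 0, 0], [0, 0, -0.2, 0, 0], [0, 0, -0.19, -0.0465, 0], [0, 0, 0, 0, 0], [-0.145, 0.135, 0, 0, 0], [-0.145, 0.135, 0, 0, 0], [-0.145, 0.135, 0, 0, 0], [-0.145, 0.135, 0, 0, 0], [-0.145, 0.135, 0, 0, 0]]}'

```text
clock: 48.25
ee_pos: [0.5895, -0.153, 0.1968]
eef_rot: [0.681, 0.732, -0.001, -0.002]
contact_force: [-0.3, 0.2, -0.6]
opening: 0.0133
grasp_force: 30.0
```

Call:
shift_gripper --deltas '{"rows":[[-0.145, 0.135, 0, 0, 0], [0, 0, 0, 0, 0], [0, 0, 0, 0, 0], [0, 0, 0, 0, 0], [0, 0, 0, 0, 0]]}'

```text
clock: 48.75
ee_pos: [0.6179, -0.1782, 0.1991]
eef_rot: [0.681, 0.733, -0.0, -0.001]
contact_force: [-0.4, -0.7, -2.9]
opening: 0.0138
grasp_force: 30.0
```

```bash
python3 -c "
from h import *
go(.619,-.1783,.145,.073)"
```

```text
clk 48.8 p [ 0.6179 -0.1782  0.1991] phi 0.0737 F [-0.4 -0.7 -2.9] | turn 0.001 then [-0.0002  0.0011  0.0541] | noturn [-0.0002  0.0011  0.0541]
```

Converted, 0.02 m is 0.1, 0.015 m is 0.075.

Call:
shift_gripper --deltas '{"rows":[[0, 0.005, 0.1, 0, 0], [0, 0, 0.075, 0, 0], [0, 0, 0.025, 0, 0], [0, 0, 0, 0, 0], [0, 0, 0, 0, 0], [0, 0, 0.025, 0, 0], [0, 0, 0.025, 0, 0], [0, 0, 0.025, 0, 0], [0, 0, 0, 0, 0]]}'

```text
clock: 49.65
ee_pos: [0.6191, -0.179, 0.1432]
eef_rot: [0.681, 0.732, -0.0, -0.001]
contact_force: [-1.1, -1.2, -1.6]
opening: 0.0136
grasp_force: 30.0
```

Call:
shift_gripper --deltas '{"rows":[[0, 0, 0.015, 0, 0], [0, 0, 0.015, 0, 0], [0, 0, 0.01, 0, 0], [0, 0, 0.005, 0, 0], [0, 0, 0, 0, 0]]}'

```text
clock: 50.15
ee_pos: [0.6198, -0.1793, 0.1352]
eef_rot: [0.681, 0.732, -0.0, -0.0]
contact_force: [-0.0, -0.3, -1.7]
opening: 0.0138
grasp_force: 30.0
```

```bash
python3 -c "
from h import *
go(.619,-.1783,.1339,.073)"
```

```text
clk 50.1 p [ 0.6198 -0.1793  0.1352] phi 0.0730 F [-0.  -0.3 -1.7] | turn -0.000 then [ 0.001  -0.0007  0.0013] | noturn [ 0.001  -0.0007  0.0013]
```

Converted, 0.001 m is 0.005, 0.0005 m is 0.0025.

Call:
shift_gripper --deltas '{"rows":[[0, 0, 0.005, 0, 0], [0, 0, 0.005, 0, 0], [0, 0, 0.0025, 0, 0], [0, 0, 0, 0, 0]]}'

```text
clock: 50.55
ee_pos: [0.6201, -0.1794, 0.134]
eef_rot: [0.681, 0.732, 0.0, 0.0]
contact_force: [-2.4, 0.6, 4.4]
opening: 0.014
grasp_force: 30.0
```

Call:
shift_gripper --deltas '{"rows":[[0, 0, 0, 0, 0.04], [0, 0, 0, 0, 0.04], [0, 0, 0, 0, 0.04], [0, 0, -0.15, 0, 0.04], [0, 0, -0.2, 0, 0.04], [0, 0, 0, -0.0955, 0], [0, 0, 0, -0.0955, 0], [0, 0, 0, -0.0955, 0], [0, 0, 0, -0.0955, 0], [0, 0, 0, -0.0955, 0], [0, 0, 0, -0.0955, 0], [0, 0, 0, -0.0955, 0]]}'

```text
clock: 51.75
ee_pos: [0.6199, -0.1793, 0.2026]
eef_rot: [0.219, 0.976, 0.0, -0.0]
contact_force: [-1.1, 0.6, -0.9]
opening: 0.0006
grasp_force: 0.0
```

Call:
shift_gripper --deltas '{"rows":[[0, 0, 0, -0.0955, 0], [0, 0, 0, -0.0955, 0], [0, 0, 0, -0.0955, 0], [0, 0, 0, -0.0446, 0], [0.225, 0, 0, 0, 0], [0.225, 0, 0, 0, 0], [0, 0.2, 0, 0, 0], [0, 0.2, 0, 0, 0], [0, 0.2, 0, 0, 0], [0, 0.2, 0, 0, 0], [0, 0, 0, 0, 0], [0, 0, 0, 0, 0]]}'

```text
clock: 52.95
ee_pos: [0.5186, -0.0256, 0.203]
eef_rot: [-0.037, 0.999, -0.0, 0.0]
contact_force: [-0.5, 0.0, 0.1]
opening: 0.0002
grasp_force: 0.0
```

```bash
python3 - <<'E'
from h import *
x,y=fr(T0,TH,-.082,.168); go(x,y,.092,np.pi/2+TH)
for n in('top','scene'):
    im,d=snap(n,n+'10'); u,v,P=cloud(n,d)
    m=(P[:,2]>.145)&(P[:,2]<.16)&(abs(P[:,0]-.62)<.04)&(abs(P[:,1]+.178)<.05); print('grip',m.sum(),P[m].mean(0))
cv2.imwrite('pics/v10.png',cv2.hconcat([cv2.resize(cv2.imread('pics/scene10.png')[190:360,170:340],(400,400)),cv2.resize(cv2.imread('pics/top10.png')[130:230,240:400],(400,400))]))
E
```

```text
clk 53.0 p [ 0.5186 -0.0256  0.203 ] phi 1.6452 F [-0.5  0.   0.1] | turn 0.002 then [-0.0066  0.0089  0.111 ] | noturn [-0.0066  0.0089  0.111 ]
grip 108 [ 0.61807507 -0.17966998  0.15169008]
grip 156 [ 0.62197807 -0.17999282  0.15094566]
```

View pics/v10.png

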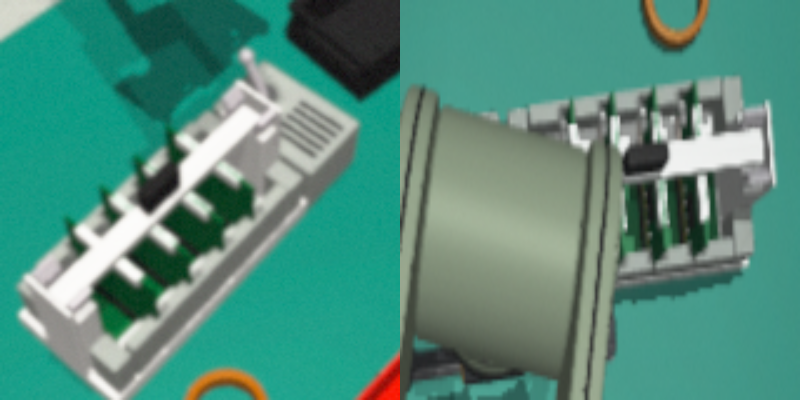

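The bar is seated across the four cards (grip top at 151–152 mm). Now switching on.

Converted, 0.03 m is 0.15, 0.02 m is 0.1.

Call:
shift_gripper --deltas '{"rows":[[-0.033, 0.0425, 0.15, 0, 0], [0, 0, 0.15, 0, 0], [0, 0, 0.15, 0, 0], [0, 0, 0.1, 0, 0], [0, 0, 0, 0, 0], [0, 0, 0, 0, 0]]}'

```text
clock: 53.65
ee_pos: [0.5248, -0.0184, 0.093]
eef_rot: [-0.035, 0.999, -0.0, -0.0]
contact_force: [0.2, -0.0, 0.8]
opening: 0.0004
grasp_force: 0.0
```

Call:
shift_gripper --deltas '{"rows":[[-0.04, 0, 0, 0, 0], [-0.04, 0, 0, 0, 0], [-0.04, 0, 0, 0, 0], [-0.04, 0, 0, 0, 0], [-0.03, 0, 0, 0, 0], [-0.03, 0, 0, 0, 0], [-0.03, 0, 0, 0, 0], [-0.02, 0, 0, 0, 0], [-0.015, 0, 0, 0, 0], [-0.005, 0, 0, 0, 0], [0, 0, 0, 0, 0]]}'

```text
clock: 54.75
ee_pos: [0.5793, -0.0131, 0.0918]
eef_rot: [-0.036, 0.999, 0.0, -0.004]
contact_force: [-8.0, -0.7, 1.8]
opening: 0.0007
grasp_force: 4.1
```

```bash
python3 -c "
from h import *
x,y=fr(T0,TH,-.0266,.168); go(x,y,.092,np.pi/2+TH)"
```

```text
clk 54.8 p [ 0.5793 -0.0131  0.0918] phi 1.6434 F [-8.  -0.7  1.8] | turn 0.001 then [-0.0007  0.0007 -0.0002] | noturn [-0.0007  0.0007 -0.0002]
```

Converted, -0.002 m is -0.01, -0.001 m is -0.005.

Call:
shift_gripper --deltas '{"rows":[[-0.01, 0, 0, 0, 0], [-0.005, 0, 0, 0, 0], [0, 0, 0, 0, 0]]}'

```text
clock: 55.05
ee_pos: [0.5797, -0.013, 0.0916]
eef_rot: [-0.036, 0.999, 0.0, -0.007]
contact_force: [-13.9, -1.6, 5.8]
opening: 0.0003
grasp_force: 7.4
```

Call:
shift_gripper --deltas '{"rows":[[0.05, 0, 0, 0, 0], [0.05, 0, 0, 0, 0], [0, 0, -0.2, 0, 0], [0, 0, -0.2, 0, 0], [0, 0, -0.2, 0, 0], [0.15, 0.2, 0, 0, 0.03], [0.15, 0.2, 0, 0, 0.03], [0.15, 0.2, 0, 0, 0.03], [0, 0.25, 0, 0, 0.03], [0, 0.25, 0, 0, 0.03], [0, 0, 0, 0, 0.03], [0, 0, 0, 0, 0.03]]}'

```text
clock: 56.25
ee_pos: [0.4598, 0.1998, 0.2134]
eef_rot: [-0.038, 0.999, 0.0, 0.001]
contact_force: [0.5, -0.1, 0.2]
opening: 0.0303
grasp_force: 0.0
```

```bash
python3 - <<'E'
from h import *
c,s=np.cos(TH),np.sin(TH)
for n in("top","scene"):
    im,d=snap(n,n+'11'); u,v,P=cloud(n,d); q=P[:,:2]-T0; X=q[:,0]*c+q[:,1]*s; Y=-q[:,0]*s+q[:,1]*c
    m=((Y>.14)&(Y<.2)&(abs(X)<.075)&(P[:,2]>.092)&(P[:,2]<.12)); print(n,'toggle',m.sum(),X[m].mean(),Y[m].mean(),P[m,2].max())
    m=(P[:,2]>.145)&(P[:,2]<.16)&(abs(P[:,0]-.62)<.04)&(abs(P[:,1]+.178)<.05); print('grip',m.sum(),P[m].mean(0))
E
```

```text
top toggle 34 -0.01170762917284217 0.1686122987615879 0.11298067172576653
grip 106 [ 0.61819783 -0.17991734  0.15191116]
scene toggle 41 -0.008064134904371459 0.16799389762539377 0.11112516223747781
grip 160 [ 0.62182565 -0.18003454  0.15049396]
```

View pics/scene11.png

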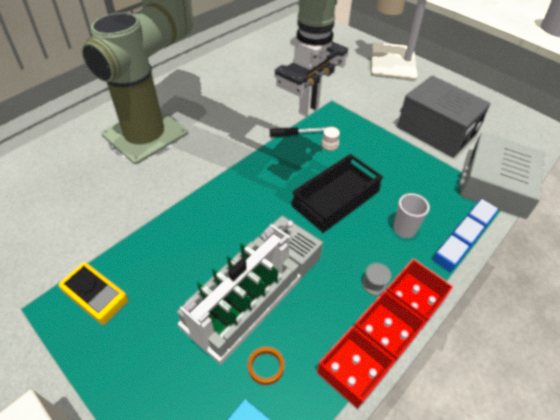

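View pics/top11.png

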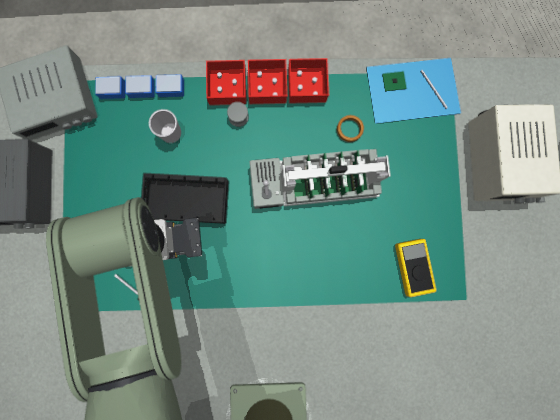

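The toggle is fully on, back at its starting lean. The rack is empty, the cards and bar are seated at (338,170) in the top view, and the bystanders have not moved. Handing in.

```bash
python3 -c "
from plant import robot
print(robot.job_done())"
```

```text
the job is handed in; nothing more can be done
None
```

I switched the tester off, lowered the four cards home in slots 1–4 in rack order, laid the bar back in its saddles and switched the tester on again; the job is handed in, but no verdict was shown.

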